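Press home the lids of the seed tins and put them away

ROBOT

A 7-joint arm with a two-finger parallel gripper is mounted at the origin on the work surface. World frame = base frame: x ahead of the robot, y to its left, z up, the work surface at z = 0. Lengths are in mm, angles in rad, forces in N, time in s.
With the tool pointing down it reaches from about 350 to 775 mm from the base axis. Payload 3.1 kg.
Tool frame: the origin (TCP) lies on the centre line of the jaws, within the pads' length; the fingertips stand 14 mm ahead of it and the grasp point (between the pads) lies 5 mm behind it; z points along the fingers, x is the direction in which the jaws open and shut, and the axes are right-handed (so a half turn about z gives the same grasp; the last joint's range is limited). The gripper opens to 85 mm and grips with 20 to 120 N. Pads are 22 mm wide; open, the fingers measure 114 mm over their backs; the gripper's body (76 mm by 85 mm) begins 54 mm behind the grasp point. The pads swing forward as they close: fully open they stand 13 mm farther back than shut.
Start: joints at [-1.371, 0.311, 0.014, 1.512, -0.004, 1.319, -0.027], TCP at [131.669, 534.023, 245.304] pointing down, gripper open.
Joint ranges: [-2.7, 2.7], [-0.3, 1.91], [-1.27, 1.3], [0.12, 2.57], [-1.44, 4.58], [0.2, 2.03], [-3.05, 3.05]. Speed limits (rad/s): [2.79, 2.79, 3.14, 3.14, 3.14, 3.14, 3.14].

INTERFACE

Orientations are given as [roll, pitch, yaw] about the fixed x, y, z axes, in that order (R = Rz(yaw) Ry(pitch) Rx(roll)).
In Python, from rig import get_obs, viewer, order gives the robot as it stands.
- The arm moves only by the tool servo_tool, never from a script. Its argument "increments" is one flat list of numbers, 4 for each row, row after row: the shift along the tool's x, y, z in mm, then the turn about the tool's z in degrees. In form: [tx, ty, tz, turn, tx, ty, tz, turn, ...]. A call has 1 to 12 rows; each row shifts and turns the commanded pose from where the row before left it, along the tool's axes as they then stand; what a row does not reach is not made up. A row lasts 1/10 s, in which the tool goes at most 50 mm and 8.59 degrees, less where a joint would pass 70% of its speed; a pose out of reach is approached as far as the arm can. A call with a gripper value outside its range is refused whole. "jaw" is the finger opening in mm, from 0 to 85.4, set as the call begins (left out, the last holds). The fingers move at their own pace and stop on an object; "squeeze" is the grip in N (left out, the last holds). Time passes only in rows, so rows that do not move let the fingers close. It gives the time, the measured TCP pose, the force and the opening at its end, in the units of the state.
- get_obs(): the state, without advancing time (a new reading comes with each control period).
- viewer.capture(name): name is "scene" or "side" or "wrist"; returns a dict with "pixels" (400x640x3 uint8, red, green, blue), "camera_matrix" (3x3 intrinsics, pixels), "camera_from_world" (4x4, takes a point from world to camera coordinates). Camera axes: x right, y down, z forward; pixel columns grow to the right and rows downward; lengths in mm; the calibration is good to about 2 mm. A picture is of the moment at which its call begins. There is no depth.
- order.finish_job(): hands the job in, once; it reports no verdict.
The state is a dict: "clock": time; "joint_positions": joint angles; "joint_velocities": joint speeds; "tau": joint torques, N m; "position": TCP position; "tcp_rot": TCP orientation; "ft_force": force on the tool from outside, world axes, zero at the start; "ft_torque": the same for the moment, N m; "gripper_width": finger opening in mm.
Only numpy, scipy, OpenCV 4.12 (cv2) and the standard library are available. Lean on these libraries where they do the work, as an engineer would, in place of code of your own. Each camera call takes 0.05 s, during which the arm holds its last target. There are 200 camera calls.

TASK

Stand all the seed tins upright on the sprung plate of the bench press, spread evenly around its centre, lay the tamper centred over them all and press it squarely down until the plate bottoms out level and every lid is home; hold it there for a second, then let the plate come up slowly, never letting it spring back, and lift the tamper away. Put the tamper back upright on the middle of its cork mat and stand each tin upright in a cell of the seedling tray. Leave the pots, the hand fork and the spray bottle alone.

Things in the scene. Friction and masses are not known exactly. Their poses are not given: they have to be found in the camera images.
- tin1: seed tin (steel with a paper band), upright cylinder, diameter 44, body height 38, about 90 g with its lid; origin at the centre of its underside, z up. A narrower round lid (diameter 35) sits on its top, so it can be gripped by its side walls without touching the lid. May be absent (None)
- tin2: seed tin (steel with a paper band), upright cylinder, diameter 44, body height 38, about 90 g with its lid; origin at the centre of its underside, z up. A narrower round lid (diameter 35) sits on its top, so it can be gripped by its side walls without touching the lid. May be absent (None)
- tin3: seed tin (steel with a paper band), upright cylinder, diameter 44, body height 38, about 90 g with its lid; origin at the centre of its underside, z up. A narrower round lid (diameter 35) sits on its top, so it can be gripped by its side walls without touching the lid. May be absent (None)
- tin4: seed tin (steel with a paper band), upright cylinder, diameter 44, body height 38, about 90 g with its lid; origin at the centre of its underside, z up. A narrower round lid (diameter 35) sits on its top, so it can be gripped by its side walls without touching the lid. May be absent (None)
- lid1 (a joint): how far the lid of tin1 has been pushed in, m: 0 = loose, lid top 6.5 mm above the tin body's top (44.5 mm above the tin's underside); 0.004 = fully home, lid top 2.5 mm above the body. It goes in with about 2.5 N and stays where it is left
- lid2 (a joint): how far the lid of tin2 has been pushed in, m: 0 = loose, lid top 6.5 mm above the tin body's top (44.5 mm above the tin's underside); 0.004 = fully home, lid top 2.5 mm above the body. It goes in with about 2.5 N and stays where it is left
- lid3 (a joint): how far the lid of tin3 has been pushed in, m: 0 = loose, lid top 6.5 mm above the tin body's top (44.5 mm above the tin's underside); 0.004 = fully home, lid top 2.5 mm above the body. It goes in with about 2.5 N and stays where it is left
- lid4 (a joint): how far the lid of tin4 has been pushed in, m: 0 = loose, lid top 6.5 mm above the tin body's top (44.5 mm above the tin's underside); 0.004 = fully home, lid top 2.5 mm above the body. It goes in with about 2.5 N and stays where it is left
- press: bench press, fixed: dark steel base 160 x 160 x 30 high; origin at the centre of its underside. On it stands the sprung plate
- plate_top (a point): centre of the upper face of the round sprung plate (aluminium dish, flat floor of radius 72 inside a low rim 7 high, 4 thick), on which the tins stand; 74 above the bench when up. z is normal to the plate. The plate rocks by up to 0.12 rad about x and y on soft springs (1.5 N m/rad), so that a load off its centre tilts it; at rest it is level
- ram (a joint): how far the sprung plate is pressed down, m: 0 = up, 0.015 = bottomed out. About 5 N to start it moving, 17 N at the bottom (the weight of the tins and the tamper included); it snaps back up if let go
- tamper: flat round steel tamper, about 400 g: disc of diameter 124, 12 thick, origin at the centre of its underside, z up. Its wooden handle is an upright block on the axis, 46 along x, 30 along y (the width to grip), from 26 to 80 above the underside
- mat: square cork mat 150 x 150 x 4, fixed to the bench, where the tamper lives; origin at the centre of its underside
- tray: black plastic seedling tray, fixed, 230 (x) x 154 (y), 22 high, origin at the centre of its underside; floor 4 thick, walls and dividers 4 thick and 22 high. Two dividers across x and one across y make 3 x 2 cells, about 71 x 71 inside, centred at x = -75, 0, 75 and y = -37.5, 37.5 in its frame
- pot_big: terracotta flower pot, rim diameter 110, height 100; not part of the job
- pot_small: terracotta flower pot, rim diameter 84, height 78; not part of the job
- fork: steel hand fork with three tines and wooden handle, 280 long, lying flat along its x; not part of the job
- spray: white plastic spray bottle with push-button top, diameter 76, height 183; not part of the job
There are look-alikes about, which are no part of the job. What is shaped like the tin2 but black or yellow is not meant.

How it is judged:
By the outcome, as a careful person would: the job done as asked, in the order asked, and still so for the second after the job is handed in, with the robot touching nothing.
Of tin1, tin2, tin3, tin4 only 3 to 4 are there at a start; the rules pass over those that are not, and their reading is None.
At some moment in a run one of tamper, tin1, tin2, tin3, tin4 may be knocked a few centimetres aside while the robot is not near it.
It also fails if it takes over 210 s, if anything falls off the work surface, if the arm or the gripper's body presses on something with over 40 N, if the wrist force passes 120 N, or if a joint passes its speed limit or range.

## Working session

There is one attempt and no reset: what is moved stays moved. The work goes in short steps, Python scripts to look and compute and a tool call to move; the robot and the scene stay as the last step left them, time stands still between calls to the robot, and variables do not carry over. Pictures are saved under pics/ and viewed, about 12 in all and at most 16, crops included, and the job is handed in when it is done.

Besides the shell and the picture viewer there is one more tool, called after "Call:" by a JSON object that holds its "api" and its "payload", one argument or row to a line. servo_tool: Moves the arm, as the interface text tells. Its arguments: {"type":"object","properties":{"increments":{"type":"array"},"jaw":{"type":"number"},"squeeze":{"type":"number"}},"required":["increments"]}

```bash
ls; mkdir -p pics
cat > h.py <<'E'
import numpy as np, cv2
from rig import get_obs, viewer, order
def cap(n, save=None):
    d=viewer.capture(n)
    if save: cv2.imwrite(f'pics/{save}.png', cv2.cvtColor(d['pixels'],cv2.COLOR_RGB2BGR))
    return d
def ray(d,u,v,z):
    K=np.array(d['camera_matrix']);T=np.array(d['camera_from_world']);R=T[:3,:3];t=T[:3,3]
    c=-R.T@t; r=R.T@np.linalg.inv(K)@np.array([u,v,1.]); return c+r*(z-c[2])/r[2]
def proj(d,p):
    K=np.array(d['camera_matrix']);T=np.array(d['camera_from_world'])
    q=T[:3,:3]@np.array(p,float)+T[:3,3]; q=K@q; return q[:2]/q[2]
E
python3 - <<'E'
from h import *
import pickle
ds={n:cap(n,n+'0') for n in ('scene','side','wrist')}
pickle.dump(ds,open('d0.pkl','wb'))
for n,d in ds.items():
    T=np.array(d['camera_from_world']);print(n,(-T[:3,:3].T@T[:3,3]).round(),T[2,:3].round(2),d['camera_matrix'][0][0])
print(get_obs())
E
```

```text
pics
scene [ 917. -367.  852.] [-0.37  0.43 -0.82] 397.0614984173815
side [ 164. -690.  701.] [ 0.39  0.69 -0.61] 399.6241033492213
wrist [ 58. 552. 372.] [ 0.29 -0.07 -0.95] 329.55502371193086
{'clock': 0.15, 'joint_positions': array([-1.37070057,  0.31154622,  0.01401142,  1.51269606, -0.00441061,
        1.31919289, -0.02717595]), 'joint_velocities': array([-0.00036773,  0.00048569,  0.00224623, -0.0067545 , -0.00025944,
        0.0010048 , -0.00098235]), 'tau': array([ 6.50530146e-04, -3.80276620e+01,  1.46427308e-01, -2.30850399e+01,
        1.23743355e-02,  9.74510971e-03, -1.04944976e-05]), 'position': array([131.55730937, 533.48939675, 244.46533395]), 'tcp_rot': array([3.14151838e+00, 1.81014141e-03, 1.32908174e+00]), 'ft_force': array([ 0.3235987 , -0.89733428,  0.0251799 ]), 'ft_torque': array([ 0.0422312 ,  0.00539165, -0.00214219]), 'gripper_width': 85.25819805540075}
```

View pics/scene0.png

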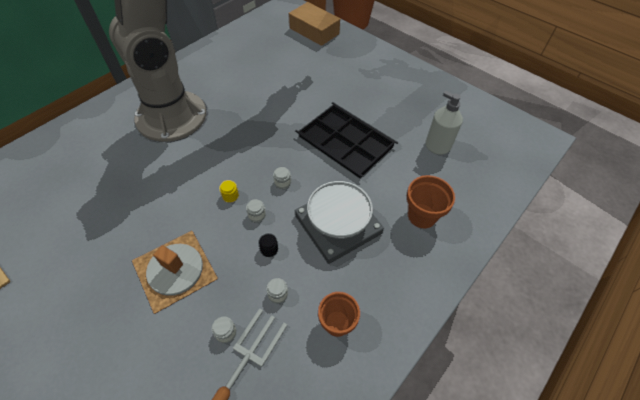

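View pics/side0.png

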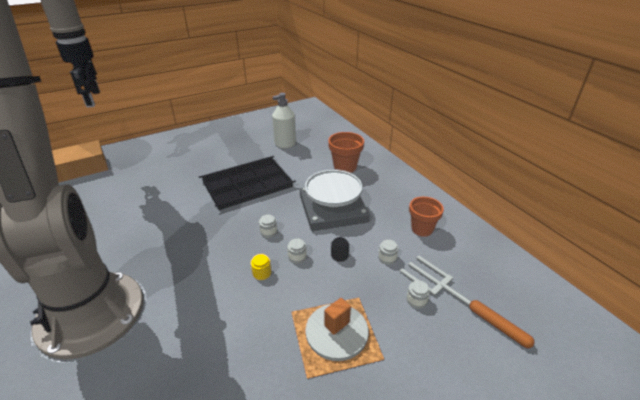

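Two views show four white tins, at scene (282,178), (255,210), (277,290) and (222,329). The yellow one at (229,191) and the black one at (268,245) are look-alikes. I'll confirm in an enlarged crop and measure.

Run:
```python
from h import *
import pickle
ds=pickle.load(open('d0.pkl','rb'))
im=cv2.imread('pics/scene0.png')[150:350,120:400]
a=cv2.resize(im,None,fx=2.8,fy=2.8,interpolation=cv2.INTER_CUBIC); cv2.imwrite('pics/crop1.png',a)
S={'scene':[(282,178),(255,210),(277,290),(222,329)],'side':[(268,225),(297,250),(389,251),(418,292)]}
def blob(d,u,v):
    p=d['pixels'].astype(int);y0,x0=v-20,u-20
    w=p[y0:y0+40,x0:x0+40]
    # tin: brighter / warmer than bluish bench
    m=((w[...,0]-w[...,2]>-6)&(w.sum(2)>270)).astype(np.uint8)
    n,l,s,c=cv2.connectedComponentsWithStats(m)
    if n<2: return None
    k=1+np.argmin([np.hypot(*(c[i]-20))+ (50 if s[i,4]<60 else 0) for i in range(1,n)])
    return c[k]+[x0,y0],s[k]
print(ds['scene']['pixels'][178,270:295].tolist())
for i in range(4):
    for n in S:
        b=blob(ds[n],*S[n][i]); print(i+1,n,b and (b[0].round(1),b[1][2:],ray(ds[n],*b[0],22).round(1)))
# press / tray / mat / tamper rough
d=ds['scene'];e=ds['side']
print('plate',ray(d,340,209,81),ray(e,333,187,81))
print('tray',[ray(d,*q,22).round() for q in [(335,103),(396,143),(360,175),(296,135)]])
print('mat',[ray(d,*q,4).round() for q in [(195,235),(216,282),(154,306),(133,263)]])
print('mat s',[ray(e,*q,4).round() for q in [(366,299),(382,362),(309,374),(293,309)]])
```

```text
[[113, 119, 122], [113, 119, 122], [114, 120, 122], [107, 113, 114], [95, 100, 98], [93, 98, 95], [100, 105, 102], [101, 106, 104], [103, 108, 106], [99, 103, 100], [96, 102, 99], [94, 99, 96], [95, 100, 97], [91, 97, 93], [92, 96, 94], [94, 98, 95], [113, 119, 115], [115, 122, 118], [97, 103, 99], [80, 85, 82], [97, 102, 100], [110, 115, 116], [114, 121, 123], [116, 122, 125], [116, 122, 124]]
1 scene (array([281.7, 176.2]), array([ 19,  20, 258], dtype=int32), array([423.1,  48.3,  22. ]))
1 side (array([268. , 226.6]), array([ 20,  25, 327], dtype=int32), array([423.5,  42.7,  22. ]))
2 scene (array([255.3, 209. ]), array([ 20,  22, 297], dtype=int32), array([447.3, -68.5,  22. ]))
2 side (array([296.8, 251.3]), array([ 21,  26, 390], dtype=int32), array([447.7, -72.4,  22. ]))
3 scene (array([276.9, 289. ]), array([ 22,  24, 382], dtype=int32), array([ 635.3, -178.9,   22. ]))
3 side (array([388.1, 252.5]), array([ 21,  26, 373], dtype=int32), array([ 634.1, -182.4,   22. ]))
4 scene (array([223. , 328.5]), array([ 25,  26, 448], dtype=int32), array([ 613.7, -312.9,   22. ]))
4 side (array([418.5, 292.9]), array([ 35,  37, 564], dtype=int32), array([ 617.2, -311. ,   22. ]))
plate [625.43368203  41.5688143   81.        ] [613.73465037  39.34753134  81.        ]
tray [array([344., 356.,  22.]), array([577., 348.,  22.]), array([573., 190.,  22.]), array([349., 180.,  22.])]
mat [array([ 384., -211.,    4.]), array([ 516., -255.,    4.]), array([ 459., -380.,    4.]), array([ 338., -353.,    4.])]
mat s [array([ 520., -258.,    4.]), array([ 463., -393.,    4.]), array([ 334., -346.,    4.]), array([ 372., -204.,    4.])]
```

View pics/crop1.png

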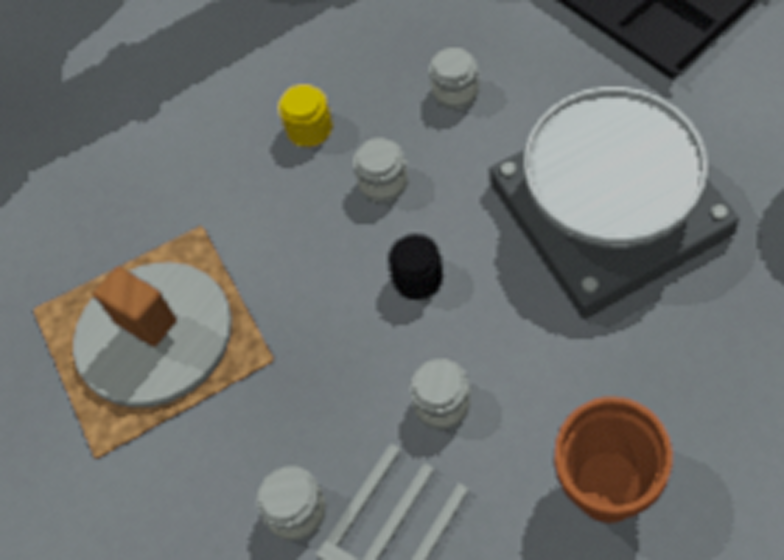

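The crop confirms four white tins with narrower lids; the yellow and black ones are the decoys. Next I'll get accurate centres for the plate, tamper, tray and handle.

```bash
cat >> h.py <<'E'
def circ(P):
    P=np.asarray(P)[:,:2]; 
    for _ in range(4):
        A=np.c_[2*P,np.ones(len(P))]; s=np.linalg.lstsq(A,(P**2).sum(1),rcond=None)[0]
        r=np.sqrt(s[2]+s[0]**2+s[1]**2); e=np.abs(np.hypot(*(P-s[:2]).T)-r); P=P[e<max(1.5,2*np.median(e))]
    return s[0],s[1],r,len(P)
def comp(m,u,v):
    m=m.astype(np.uint8); n,l=cv2.connectedComponents(m); k=l[v,u]
    return (l==k).astype(np.uint8)
def cont(m):
    c=cv2.findContours(m,cv2.RETR_EXTERNAL,cv2.CHAIN_APPROX_NONE)[0]; return max(c,key=cv2.contourArea)[:,0]
E
python3 - <<'E'
from h import *
import pickle
ds=pickle.load(open('d0.pkl','rb'))
for n,pl,ta,tr,ha in (('scene',(340,209),(180,285),(346,140),(170,258)),('side',(333,187),(330,345),(247,182),(337,317))):
    d=ds[n];p=d['pixels'].astype(int);s=p.sum(2)
    hsv=cv2.cvtColor(d['pixels'],cv2.COLOR_RGB2HSV)
    print(n,'plate px',p[pl[1],pl[0]],'tamp',p[ta[1],ta[0]],'hand',p[ha[1],ha[0]],'tray',p[tr[1],tr[0]])
    sat=hsv[...,1]
    m=comp((s>390)&(sat<60),*pl); c=cont(m)
    print(' plate',len(c),np.round(circ([ray(d,*q,81) for q in c]),1))
    # mat + tamper union -> quadrilateral
    hull=cv2.convexHull(cont(comp(cv2.dilate(((sat>70)&(p[...,0]>p[...,2]+25)).astype(np.uint8),np.ones((3,3))),*({'scene':(143,265),'side':(300,312)}[n]))))
    x,y,w,h=cv2.boundingRect(hull);print(' mat bbox',x,y,w,h)
    # tamper disc: low-sat inside mat
    mm=np.zeros(s.shape,np.uint8);cv2.fillConvexPoly(mm,hull,1)
    disc=(mm>0)&(sat<60)
    disc=comp(disc,*ta);c=cont(disc);print(' tamp',len(c),np.round(circ([ray(d,*q,16) for q in c]),1))
    m=cont(((s<110)&(np.hypot(*(np.indices(s.shape)-np.array([tr[1],tr[0]])[:,None,None]))<80)).astype(np.uint8))
    P=np.array([ray(d,*q,22)[:2] for q in m],np.float32); print(' tray',cv2.minAreaRect(P))
E
```

```text
scene plate px [187 191 191] tamp [153 159 155] hand [153 103  60] tray [13 12 14]
 plate 170 [619.8  46.3  75.5 159. ]
 mat bbox 131 230 87 85
 tamp 192 [ 426.  -298.2   61.4  109. ]
 tray ((461.57855224609375, 266.12957763671875), (167.51519775390625, 234.45095825195312), 89.73181915283203)
side plate px [227 231 233] tamp [201 207 204] hand [127  77  47] tray [38 38 42]
 plate 1753 [645.8  18.6 565.2 574. ]
 mat bbox 291 297 94 83
 tamp 277 [ 414.6 -302.6   85.5  225. ]
 tray ((455.8706359863281, 337.3830261230469), (41.09417724609375, 20.256372451782227), 38.9263916015625)
```

```bash
cat >> h.py <<'E'
def delta(x,y,z,yawdeg,o=None):
    "tool-axis shift and turn from the measured pose (tool pointing down), shift first"
    o=o or get_obs(); w=o['tcp_rot'][2]; p=np.array(o['position']); D=np.array([x,y,z])-p
    c,s=np.cos(w),np.sin(w)
    t=(yawdeg-np.degrees(w)+180)%360-180
    return np.round([c*D[0]+s*D[1], s*D[0]-c*D[1], -D[2], -t],1)
E
python3 - <<'E'
from h import *
import pickle
ds=pickle.load(open('d0.pkl','rb'));d=ds['scene'];e=ds['side']
for n,a,b,z in (('potbig',(430,192),(346,142),100),('potsmall',(339,314),(425,208),78),('yellow',(229,184),(262,260),44),('black',(268,239),(340,243),44),('spraybase',(442,143),(284,140),30),('forktine1',(264,311),(402,270),5),('tine3',(287,324),(419,259),5),('forkneck',(248,356),(450,287),5),('handle',(178,252),(337,309),84)):
    print(n,ray(d,*a,z)[:2].round(),ray(e,*b,z)[:2].round())
print(delta(423,45,230,76))
E
```

```text
potbig [758. 209.] [753. 197.]
potsmall [ 782. -146.] [ 769. -146.]
yellow [356. -70.] [358. -78.]
black [ 542. -113.] [ 539. -118.]
spraybase [675. 428.] [646. 416.]
forktine1 [ 644. -229.] [ 639. -231.]
tine3 [ 701. -215.] [ 697. -224.]
forkneck [ 687. -314.] [ 700. -323.]
handle [ 441. -276.] [ 419. -300.]
[-4.045e+02  3.999e+02  1.450e+01  2.000e-01]
```

Call:
{"api": "servo_tool", "payload": {
  "increments": [-20,22,0,0,-31,34,0,0,-31,34,0,0,-31,34,0,0,-31,34,0,0,-31,34,0,0,-31,34,0,0,-31,34,0,0,-31,34,0,0,-31,34,0,0,-31,34,0,0,-20,22,0,0]
}}

```text
clock: 1.35
position: [422.0, 98.5, 245.4]
tcp_rot: [3.14, 0.001, 1.325]
ft_force: [-0.0, 0.1, 0.2]
gripper_width: 85.4
```

Run:
```python
from h import *
o=get_obs();print(o['clock'],o['position'],o['tcp_rot'],o['ft_force']);print(delta(447,-90,200,90))
```

```text
1.35 [422.01063878  98.49394502 245.41051334] [3.14044006e+00 7.02997420e-04 1.32462510e+00] [-0.00594582  0.13650743  0.1562871 ]
[-176.7   70.2   45.4  -14.1]
```

Call:
{"api": "servo_tool", "payload": {
  "increments": [-30,12,10,0,-40,16,10,0,-40,16,10,0,-30,14,10,0,-17,7,5,0,0,0,0,-7,0,0,0,-7,0,0,0,0]
}}

```text
clock: 2.15
position: [445.9, -65.9, 200.0]
tcp_rot: [-3.141, -0.0, 1.573]
ft_force: [0.6, 0.3, -0.4]
gripper_width: 85.5
```

Run:
```python
from h import *
import pickle
d=cap('wrist','w1');pickle.dump(d,open('w1.pkl','wb'))
o=get_obs();print(o['position'],o['tcp_rot'])
for z in (0,44):print(proj(d,[447,-70,z]),proj(d,[357,-74,z]))
```

```text
[445.99523624 -65.69600553 200.07304263] [-3.14100914e+00 -1.27172791e-04  1.57093375e+00]
[316.53294605 179.28428544] [311.98069733  85.53732807]
[315.96284765 190.54948376] [310.63682425  83.17143914]
```

View pics/w1.png

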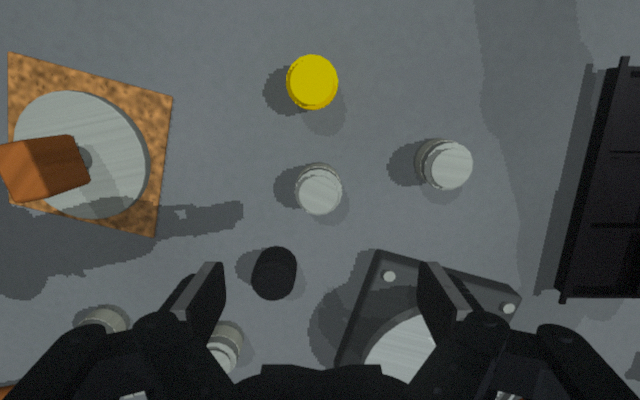

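The wrist view clearly shows tin2's lid at (318,194), tin1's at (449,165) and the yellow decoy at (312,82). I'll fit circles to the lids.

```bash
cat >> h.py <<'E'
def lid(d,x,y,z=44.5,r=17.5,win=45):
    "lid-circle centre near (x,y,z): Hough in a window, then ray to the plane"
    u,v=proj(d,[x,y,z]); T=np.array(d['camera_from_world']); dep=(T@[x,y,z,1])[2]
    rp=r*d['camera_matrix'][0][0]/dep; k=4; win=int(2.4*rp)
    g=cv2.cvtColor(d['pixels'],cv2.COLOR_RGB2GRAY); u0,v0=max(0,int(u)-win),max(0,int(v)-win)
    g=cv2.resize(g[v0:v0+2*win,u0:u0+2*win],None,fx=k,fy=k,interpolation=cv2.INTER_CUBIC)
    c=cv2.HoughCircles(cv2.GaussianBlur(g,(0,0),3),cv2.HOUGH_GRADIENT_ALT,1,8,param1=60,param2=.5,minRadius=int(.85*rp*k),maxRadius=int(1.35*rp*k))
    if c is None: return []
    return [(np.round(q[0]/k+u0,1),np.round(q[1]/k+v0,1),np.round(q[2]/k/rp*r,1),ray(d,(q[0]+.5)/k-.5+u0,(q[1]+.5)/k-.5+v0,z)[:2].round(1)) for q in c[0][:4]]
E
python3 - <<'E'
from h import *
import pickle
d=pickle.load(open('w1.pkl','rb'))
print(lid(d,447,-70));print(lid(d,423,45));print(ray(d,318,194.5,44.5),ray(d,449.5,165,44.5))
print(ray(d,85,158,16))
E
```

```text
[(np.float32(318.8), np.float32(193.2), np.float64(21.6), array([449. , -67.9]))]
[(np.float32(447.5), np.float32(162.2), np.float64(19.4), array([421.1,  43.7])), (np.float32(450.0), np.float32(170.0), np.float64(16.4), array([427.9,  46.7]))]
[450.51374662 -68.1872343   44.5       ] [423.80848147  46.12550495  44.5       ]
[ 422.71717366 -289.55480542   16.        ]
```

Call:
{"api": "servo_tool", "payload": {
  "increments": [-2.3,4,30,0,0,0,40,0,0,0,40,0,0,0,35,0,0,0,20,0,0,0,10,0,0,0,0,0],
  "jaw": 70
}}

```text
clock: 2.9
position: [449.4, -67.7, 24.4]
tcp_rot: [-3.139, 0.0, 1.573]
ft_force: [-0.3, 0.2, -0.9]
gripper_width: 70.1
```

Call:
{"api": "servo_tool", "payload": {
  "increments": [0,0,0,0,0,0,0,0,0,0,0,0,0,0,0,0,0,0,0,0,0,0,-2,0,0,0,-3,0],
  "jaw": 30,
  "squeeze": 30
}}

```text
clock: 3.6
position: [449.9, -67.9, 30.4]
tcp_rot: [-3.141, -0.0, 1.573]
ft_force: [-0.9, -0.3, -0.3]
gripper_width: 43.2
```

Call:
{"api": "servo_tool", "payload": {
  "increments": [0,0,-30,0,0,0,-45,0,0,0,-45,0,13,30,-30,0,20,40,-20,0,20,40,0,0,20,40,0,0,20,40,0,0,14,30,0,0,6,20,0,0,0,0,0,0,0,0,0,0]
}}

```text
clock: 4.8
position: [689.1, 45.1, 199.4]
tcp_rot: [-3.139, 0.001, 1.573]
ft_force: [0.2, 0.0, -0.8]
gripper_width: 43.3
```

Run:
```python
from h import *
import pickle
d=cap('wrist','w2');pickle.dump(d,open('w2.pkl','wb'));e=cap('scene','s2');pickle.dump(e,open('s2.pkl','wb'))
o=get_obs();print(o['position'],o['tcp_rot'],o['gripper_width'])
print(proj(d,[620,46,81]))
u,v=proj(d,[620,46,81]).astype(int);p=d['pixels'].astype(int);print(p[v,u],p[v,u-110:u+110:5].sum(1))
```

```text
[688.7998374   44.42647477 200.42246565] [-3.14034604e+00  4.76593080e-04  1.57168946e+00] 42.74542747655448
[322.23927138 110.12242621]
[178 189 188] [240 239 511 307 521 522 525 536 534 542 541 537 536 545 533 545 541 543
 544 540 549 563 555 557 559 559 559 561 550 558 559 567 561 553 551 558
 566 554 544 537 547 363 231 537]
```

View pics/w2.png

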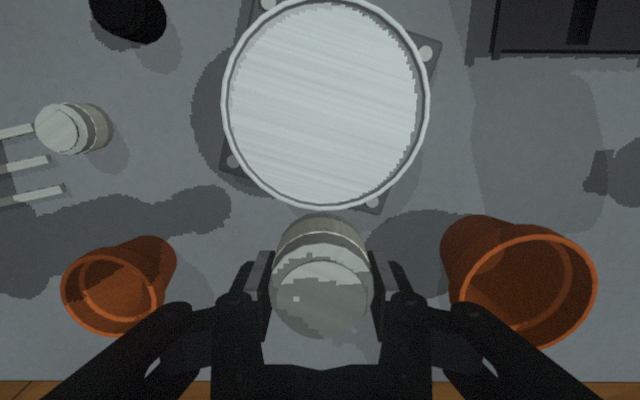

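Run:
```python
from h import *
import pickle
d=pickle.load(open('w2.pkl','rb'));p=d['pixels'].astype(int);s=p.sum(2)
for th in (400,440):
    m=cv2.morphologyEx((s>th).astype(np.uint8),cv2.MORPH_CLOSE,np.ones((5,5)))
    m=comp(m,322,110);c=cont(m);c=c[(c[:,1]>3)&(c[:,1]<210)]
    print(len(c),np.round(circ([ray(d,*q,81) for q in c]),1))
m=comp((s>450),322,110);c=cont(m);c=c[c[:,1]>3];print('floor',len(c),np.round(circ([ray(d,*q,74) for q in c]),1))
print(lid(d,635,-181),ray(d,63,129,44.5))
# tin1, tin4 in scene
print(lid(d,424,46))
```

```text
956 [621.8  46.9  73.7 461. ]
995 [621.5  47.1  73.6 523. ]
floor 607 [621.4  46.1  69.6 577. ]
[(np.float32(57.8), np.float32(131.0), np.float64(17.0), array([ 637.8, -176.6]))] [ 636.44275636 -171.53167281   44.5       ]
[]
```

Run:
```python
from h import *
import pickle
d=pickle.load(open('w2.pkl','rb'))
for z in (219,):print(ray(d,321,299,z),lid(d,688.8,44.4,z), proj(d,[688.8,44.4,z]))
```

```text
[685.23421154  45.17258335 219.        ] [(np.float32(320.0), np.float32(284.5), np.float64(20.3), array([678.9,  44.7])), (np.float32(324.5), np.float32(290.0), np.float64(22.0), array([681.2,  46.3])), (np.float32(325.5), np.float32(280.0), np.float64(18.3), array([677. ,  46.7]))] [318.95881079 307.13688917]
```

Call:
{"api": "servo_tool", "payload": {
  "increments": [-20,-34,10,0,-20,-34,30,0,0,0,30,0,0,0,20,0,0,0,0,0,0,0,0,0]
}}

```text
clock: 5.5
position: [621.8, 5.2, 111.3]
tcp_rot: [3.141, -0.0, 1.573]
ft_force: [-0.3, -0.8, -0.6]
gripper_width: 43.1
```

Call:
{"api": "servo_tool", "payload": {
  "increments": [0,0,6,0,0,0,4,0,0,0,0,0]
}}

```text
clock: 5.8
position: [622.6, 5.4, 100.6]
tcp_rot: [3.14, 0.0, 1.574]
ft_force: [0.6, -0.1, -0.0]
gripper_width: 43.0
```

Call:
{"api": "servo_tool", "payload": {
  "increments": [0,0,0,0,0,0,0,0,0,0,0,0,0,0,-20,0,0,0,-40,0,0,30,-40,0,0,40,0,0,0,0,0,0],
  "jaw": 57
}}

```text
clock: 6.6
position: [696.3, 6.1, 199.6]
tcp_rot: [3.138, 0.002, 1.575]
ft_force: [-0.6, 0.9, -1.7]
gripper_width: 57.1
```

Run:
```python
from h import *
import pickle
d=cap('wrist','w3');pickle.dump(d,open('w3.pkl','wb'));e=cap('scene','s3');pickle.dump(e,open('s3.pkl','wb'))
o=get_obs();print(o['position'])
print(lid(d,621,4.5,118.5))
im=cv2.imread('pics/w3.png');a=cv2.resize(im[0:260,120:520],None,fx=1.5,fy=1.5)
b=cv2.resize(cv2.imread('pics/s3.png')[150:350,180:400],None,fx=1.2,fy=1.2)
print(proj(d,[621,4.5,118.5]),proj(e,[621,4.5,118.5]))
cv2.imwrite('pics/c3.png',a)
```

```text
[692.05008255   5.48635162 199.02705746]
[(np.float32(304.2), np.float32(103.2), np.float64(19.4), array([622.5,  -4.5]))]
[318.69624666 100.33774085] [328.47115646 209.07925519]
```

View pics/c3.png

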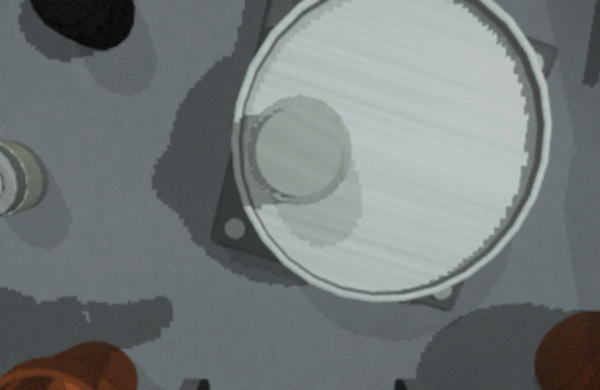

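Tin2 sits at pixel ~(319.5,102), which is about (622,5) and within 1–2 mm of its slot; the Hough fit was off there. Now for tin4.

Call:
{"api": "servo_tool", "payload": {
  "increments": [-25,-7,0,0,-42,-10,0,0,-45,-10,0,0,-45,-10,0,0,-45,-10,0,0,-45,-10,0,0,-40,-10,0,0,-25,-8,0,0,-5,-2,0,0,0,0,0,0],
  "jaw": 70
}}

```text
clock: 7.7
position: [614.5, -312.1, 200.5]
tcp_rot: [-3.141, -0.001, 1.571]
ft_force: [0.4, -0.2, 0.1]
gripper_width: 70.2
```

Run:
```python
from h import *
import pickle
d=cap('wrist','w4');pickle.dump(d,open('w4.pkl','wb'))
o=get_obs();print(o['position'],o['tcp_rot'])
print(lid(d,615,-312),proj(d,[615,-312,44.5]),proj(d,[635,-178,44.5]))
```

```text
[ 616.01240572 -309.83864679  200.40966128] [ 3.14103332e+00 -2.37782751e-03  1.57407198e+00]
[(np.float32(322.2), np.float32(188.5), np.float64(20.8), array([ 613.4, -310.8])), (np.float32(321.2), np.float32(190.8), np.float64(17.5), array([ 615.5, -311.7]))] [320.55893817 189.84431753] [468.00177031 210.88692743]
```

View pics/w4.png

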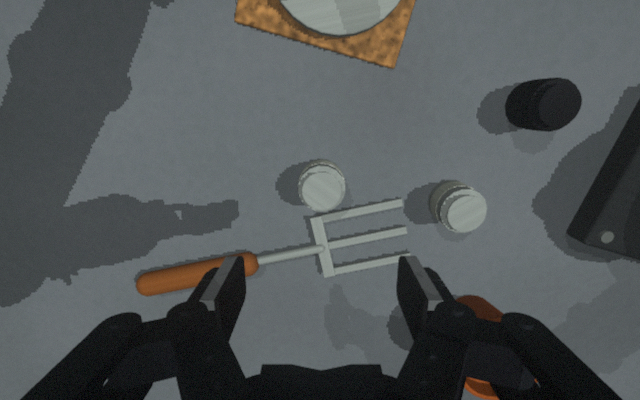

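Call:
{"api": "servo_tool", "payload": {
  "increments": [0,0.5,30,0,0,0,40,0,0,0,40,0,0,0,35,0,0,0,20,0,0,0,10,0,0,0,0,0,0,0,0,0]
}}

```text
clock: 8.55
position: [617.9, -310.8, 26.7]
tcp_rot: [3.139, 0.001, 1.575]
ft_force: [-0.1, 0.7, -0.2]
gripper_width: 69.5
```

Call:
{"api": "servo_tool", "payload": {
  "increments": [0,0,0,0,0,0,0,0,0,0,0,0,0,0,0,0,0,0,0,0,0,0,-5,0,0,0,-20,0,0,0,-30,0,0,0,-40,0,0,0,-40,0,0,0,-10,0],
  "jaw": 30
}}

```text
clock: 9.65
position: [618.3, -313.6, 176.2]
tcp_rot: [3.134, 0.005, 1.573]
ft_force: [0.4, -1.5, 0.6]
gripper_width: 43.2
```

Run:
```python
from h import *
import pickle
d=pickle.load(open('w4.pkl','rb'));print(ray(d,466.5,211,44.5));print(lid(d,635,-178))
o=get_obs();print(o['position']); print(delta(621,88.5,150,90))
```

```text
[ 635.10614424 -179.35215349   44.5       ]
[(np.float32(465.2), np.float32(214.8), np.float64(16.1), array([ 638.4, -180.4])), (np.float32(458.0), np.float32(212.5), np.float64(16.0), array([ 636.2, -187.3]))]
[ 618.31009102 -313.63192916  176.16760986]
[4.021e+02 3.700e+00 2.620e+01 1.000e-01]
```

Call:
{"api": "servo_tool", "payload": {
  "increments": [25,0,0,0,40,0,0,0,45,0,0,0,45,0,0,0,45,1,0,0,45,1,0,0,45,1,0,0,45,1,0,0,40,1,10,0,22,0,20,0,5,0,20,0,0,0,10,0]
}}

```text
clock: 10.85
position: [617.9, 92.8, 107.0]
tcp_rot: [-3.136, -0.0, 1.577]
ft_force: [-1.2, 0.2, -1.5]
gripper_width: 42.9
```

Call:
{"api": "servo_tool", "payload": {
  "increments": [0,0,5,0,0,0,5,0,0,0,0,0]
}}

```text
clock: 11.15
position: [620.6, 89.0, 100.9]
tcp_rot: [3.141, 0.0, 1.571]
ft_force: [-0.2, -0.6, 0.3]
gripper_width: 42.7
```

Call:
{"api": "servo_tool", "payload": {
  "increments": [0,2.5,0,0,0,0,0.5,0,0,0,0,0]
}}

```text
clock: 11.45
position: [623.8, 89.6, 100.7]
tcp_rot: [3.139, 0.001, 1.573]
ft_force: [0.3, -1.0, 1.6]
gripper_width: 42.9
```

Call:
{"api": "servo_tool", "payload": {
  "increments": [0,0,0,0,0,0,0,0,0,0,0,0,0,0,-20,0,0,0,-40,0,0,30,-40,0,-30,40,0,0,0,0,0,0,0,0,0,0],
  "jaw": 57
}}

```text
clock: 12.35
position: [693.2, 58.7, 198.7]
tcp_rot: [-3.14, 0.001, 1.571]
ft_force: [-0.7, 0.6, -0.3]
gripper_width: 57.1
```

Run:
```python
from h import *
import pickle
d=cap('wrist','w5');pickle.dump(d,open('w5.pkl','wb'));e=cap('scene','s5');pickle.dump(e,open('s5.pkl','wb'))
o=get_obs();print(o['position'],o['tcp_rot'][2])
K=1.5
im=cv2.imread('pics/w5.png');x0=120;a=cv2.resize(im[0:220,x0:520],None,fx=K,fy=K)
for p in ([621,4.5,118.5],[621,88.5,118.5],[579,46.5,118.5],[663,46.5,118.5]):
    u,v=proj(d,p);print(u,v,((u-x0)*K,v*K))
b=cv2.resize(cv2.imread('pics/s5.png')[150:310,190:400],None,fx=600/210,fy=600/210)[:250]
cv2.imwrite('pics/c5.png',np.vstack([a,b]))
```

```text
[692.23829545  61.75871854 199.135769  ] 1.5742338995312666
231.03454025832872 106.48314686622955 (np.float64(166.55181038749308), np.float64(159.7247202993443))
369.78860563616666 106.3376018211804 (np.float64(374.68290845424997), np.float64(159.5064027317706))
298.96703918078447 29.31142528788873 (np.float64(268.4505587711767), np.float64(43.96713793183309))
301.6669082609022 174.45853921748434 (np.float64(272.5003623913533), np.float64(261.6878088262265))
```

View pics/c5.png

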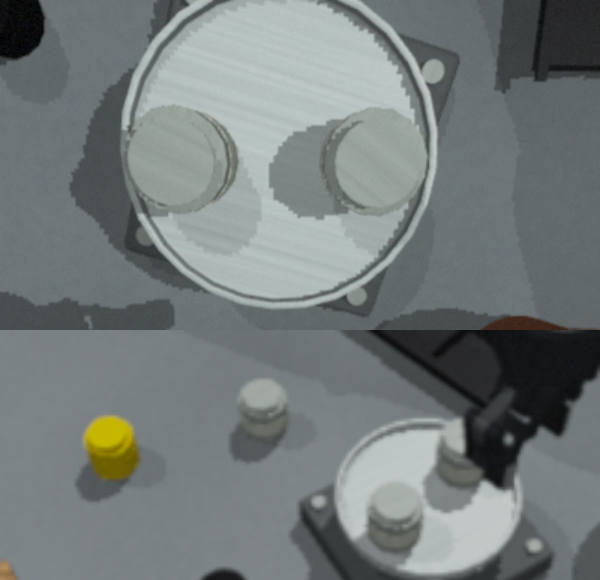

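Call:
{"api": "servo_tool", "payload": {
  "increments": [-25,-6,0,0,-43,-10,0,0,-45,-11,0,0,-45,-11,0,0,-43,-10,0,0,-30,-7,0,0,-11,-2,0,0,0,0,0,8,0,0,0,8,0,0,0,8,0,0,0,8,0,0,0,8],
  "jaw": 70
}}

```text
clock: 13.65
position: [637.5, -177.4, 199.6]
tcp_rot: [-3.14, -0.003, 0.874]
ft_force: [-0.3, -0.8, -0.4]
gripper_width: 70.4
```

Call:
{"api": "servo_tool", "payload": {
  "increments": [0,0,0,8,0,0,0,8,0,0,0,8,0,0,0,8,0,0,0,8,0,0,10,8,0,0,30,2,0,0,30,0,0,0,20,0,0,0,0,0,0,0,0,0]
}}

```text
clock: 14.75
position: [637.3, -179.0, 109.9]
tcp_rot: [-3.14, -0.0, 0.006]
ft_force: [0.3, 0.3, 0.6]
gripper_width: 69.8
```

Run:
```python
from h import *
o=get_obs();print(o['position'],o['tcp_rot']);print(delta(635.3,-179.3,26,0))
```

```text
[ 637.34797533 -178.99000563  109.9398447 ] [-3.13989977e+00 -3.17134819e-04  5.68633840e-03]
[-2.   0.3 83.9  0.3]
```

Call:
{"api": "servo_tool", "payload": {
  "increments": [-2,0,30,0,0,0,30,0,0,0,16,0,0,0,8,0,0,0,0,0,0,0,0,0]
}}

```text
clock: 15.35
position: [635.6, -182.1, 27.4]
tcp_rot: [3.141, -0.002, 0.003]
ft_force: [0.9, -0.2, 0.5]
gripper_width: 69.8
```

Call:
{"api": "servo_tool", "payload": {
  "increments": [0,0,0,0,0,0,0,0,0,0,0,0,0,0,0,0,0,0,0,0,0,0,-5,0,0,0,-20,0,0,0,-30,0,0,0,-40,0,0,0,-40,0,0,0,-10,0],
  "jaw": 30
}}

```text
clock: 16.45
position: [636.3, -183.3, 175.9]
tcp_rot: [3.138, -0.007, 0.003]
ft_force: [0.3, -0.2, -0.8]
gripper_width: 43.1
```

Run:
```python
from h import *
import pickle
o=get_obs();print(o['position'],o['tcp_rot']);print(delta(663,46.5,100.5,0))
e=cap('scene','s6');d=cap('wrist','w6');pickle.dump((e,d),open('p6.pkl','wb'))
```

```text
[ 636.25104001 -183.25686987  175.90307779] [ 3.13832240e+00 -7.06372599e-03  2.51440082e-03]
[ 2.730e+01 -2.297e+02  7.540e+01  1.000e-01]
```

Call:
{"api": "servo_tool", "payload": {
  "increments": [2,-20,0,0,4,-40,0,0,5,-45,0,0,5,-45,0,0,5,-40,0,0,4,-27,0,0,2,-11,20,0,0,0,30,0,0,0,16,0,0,0,0,0,0,0,0,0]
}}

```text
clock: 17.65
position: [660.5, 45.6, 104.3]
tcp_rot: [3.141, 0.001, 0.002]
ft_force: [-0.5, 0.0, -0.1]
gripper_width: 42.9
```

Run:
```python
from h import *
o=get_obs();print(o['position'],o['tcp_rot']);print(delta(663,46,100.5,0))
```

```text
[660.51835659  45.64702155 104.34688048] [3.14071701e+00 1.30854391e-03 1.53585653e-03]
[ 2.5 -0.3  3.8  0.1]
```

Call:
{"api": "servo_tool", "payload": {
  "increments": [2,0,2,0,0,0,1,0,0,0,0,0,0,0,0,0]
}}

```text
clock: 18.05
position: [663.1, 46.3, 102.2]
tcp_rot: [-3.142, -0.001, 0.002]
ft_force: [0.6, 0.6, -0.9]
gripper_width: 42.6
```

Call:
{"api": "servo_tool", "payload": {
  "increments": [0,0,0,0,0,0,0,0,0,0,0,0,0,0,-20,0,0,0,-40,0,0,0,-40,0,-40,0,0,0,-50,0,0,0,-50,0,0,0,-50,0,0,0,-40,0,0,0,0,0,0,0],
  "jaw": 57
}}

```text
clock: 19.25
position: [425.9, 48.0, 199.8]
tcp_rot: [-3.133, 0.01, 0.007]
ft_force: [1.5, 1.5, 0.2]
gripper_width: 56.9
```

Run:
```python
from h import *
import pickle
o=get_obs();print(o['position'],o['tcp_rot']);
e=cap('scene','s7');d=cap('wrist','w7');pickle.dump((e,d),open('p7.pkl','wb'))
print(proj(d,[424,46,44.5]))
p=e['pixels'].astype(int); 
q=cv2.imread('pics/s5.png').astype(int); 
r=cv2.imread('pics/scene0.png').astype(int); print('tin1 patch diff',np.abs(p[165:190,270:295,::-1]-r[165:190,270:295]).mean())
a=cv2.resize(cv2.imread('pics/s7.png')[160:250,250:400],None,fx=4,fy=4)
b=cv2.resize(cv2.imread('pics/w7.png'),(600,375))[:240]
cv2.imwrite('pics/c7.png',np.vstack([a,b]))
```

```text
[425.85384862  47.99730589 199.77844537] [-3.13346577  0.00954291  0.00711756]
[314.31888932 192.80923279]
tin1 patch diff 4.392533333333334
```

View pics/c7.png

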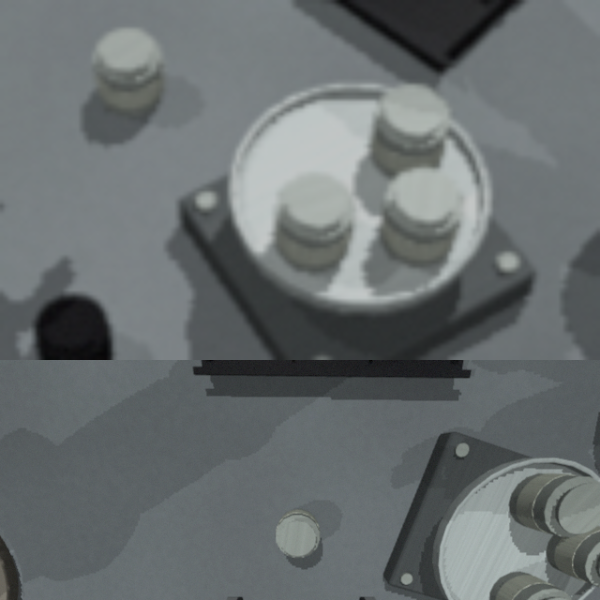

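Run:
```python
from h import *
import pickle
e,d=pickle.load(open('p7.pkl','rb'));print(ray(d,317.9,184.5,44.5),lid(d,424,50));o=get_obs();print(delta(424,46,26,0))
```

```text
[427.18304776  53.65847532  44.5       ] [(np.float32(316.8), np.float32(187.2), np.float64(20.5), array([425.8,  51.5]))]
[ -8.5   1.1 176.1   0.3]
```

Call:
{"api": "servo_tool", "payload": {
  "increments": [0,0,0,0,0,0,0,0,0,0,0,0],
  "jaw": 70
}}

```text
clock: 19.65
position: [434.2, 45.1, 202.1]
tcp_rot: [3.139, -0.001, 0.001]
ft_force: [-1.5, -0.0, -1.2]
gripper_width: 70.0
```

Run:
```python
from h import *
import pickle
d=cap('wrist','w8');pickle.dump(d,open('w8.pkl','wb'));o=get_obs();print(o['position'],o['tcp_rot'])
print(lid(d,424,48))
p=d['pixels'].astype(int);m=((p[...,0]-p[...,2]>-6)&(p.sum(2)>330))
u,v=proj(d,[424,48,44.5]).astype(int);w=np.zeros_like(m);w[v-45:v+45,u-45:u+45]=1
c=cont((m&w).astype(np.uint8));(cx,cy),r=cv2.minEnclosingCircle(c);print(cx,cy,r,c.mean(0),ray(d,cx,cy,40))
print(delta(424,46,26,0,o))
```

```text
[433.93706314  45.05702588 201.95352665] [ 3.13953928e+00 -8.03135051e-04  8.38324046e-04]
[(np.float32(311.5), np.float32(181.2), np.float64(21.1), array([426.1,  52.7]))]
311.0301513671875 180.9293975830078 25.25314712524414 [311.26865672 175.7960199 ] [425.90756587  51.58359365  40.        ]
[ -9.9  -1.  176.    0. ]
```

Call:
{"api": "servo_tool", "payload": {
  "increments": [-9,-2.5,10,0,0,0,40,0,0,0,40,0,0,0,40,0,0,0,30,0,0,0,10,0,0,0,6,0,0,0,0,0,0,0,0,0]
}}

```text
clock: 20.6
position: [425.5, 48.5, 27.0]
tcp_rot: [-3.141, -0.003, 0.003]
ft_force: [0.3, 0.2, 0.1]
gripper_width: 70.1
```

Call:
{"api": "servo_tool", "payload": {
  "increments": [0,0,0,0,0,0,0,0,0,0,0,0,0,0,0,0,0,0,0,0,0,0,-5,0,0,0,-20,0,0,0,-30,0,0,0,-40,0,0,0,-40,0,0,0,-10,0,0,0,0,0],
  "jaw": 30
}}

```text
clock: 21.8
position: [425.1, 48.9, 172.3]
tcp_rot: [-3.139, -0.003, 0.004]
ft_force: [0.3, -0.0, -1.0]
gripper_width: 43.0
```

Run:
```python
from h import *
o=get_obs();print(o['position'],o['tcp_rot']);print(delta(579,46,100.5,0))
```

```text
[425.07623623  48.94279595 172.25061126] [-3.13884189 -0.00344862  0.00355192]
[153.9   3.5  71.8   0.2]
```

Call:
{"api": "servo_tool", "payload": {
  "increments": [25,0,0,0,40,0,0,0,40,1,0,0,30,1,0,0,14,0,10,0,5,0,25,0,0,0,25,0,0,0,8,0,0,0,0,0,0,0,0,0]
}}

```text
clock: 22.8
position: [577.8, 46.6, 102.8]
tcp_rot: [-3.141, 0.0, 0.002]
ft_force: [1.1, -0.1, -1.4]
gripper_width: 43.1
```

Run:
```python
from h import *
o=get_obs();print(o['position'],o['tcp_rot']);print(delta(579,46.5,101,0))
```

```text
[577.769678    46.62516061 102.81669186] [-3.14149053e+00  3.17649816e-04  2.06720396e-03]
[1.2 0.1 1.8 0.1]
```

Call:
{"api": "servo_tool", "payload": {
  "increments": [1,0,1.5,0,0,0,0,0,0,0,0,0]
}}

```text
clock: 23.1
position: [579.5, 47.0, 102.0]
tcp_rot: [-3.141, -0.002, 0.003]
ft_force: [0.4, -0.4, -0.4]
gripper_width: 43.3
```

Call:
{"api": "servo_tool", "payload": {
  "increments": [0,0,0,0,0,0,0,0,0,0,0,0,0,0,-20,0,0,0,-40,0,-5,20,-40,0,-15,35,0,0,-20,45,0,0,-20,45,0,0,-20,45,0,0,-20,45,0,0,-20,45,0,0],
  "jaw": 57
}}

```text
clock: 24.3
position: [458.7, -235.0, 201.6]
tcp_rot: [-3.141, -0.001, 0.003]
ft_force: [1.0, -0.9, -0.1]
gripper_width: 57.1
```

Call:
{"api": "servo_tool", "payload": {
  "increments": [-20,35,0,0,-12,20,0,0,0,10,0,0,0,0,0,0,0,0,0,0,0,0,0,0],
  "jaw": 60
}}

```text
clock: 24.9
position: [429.4, -296.6, 200.9]
tcp_rot: [-3.14, 0.0, 0.007]
ft_force: [-0.1, 0.9, -0.4]
gripper_width: 59.8
```

Run:
```python
from h import *
import pickle
o=get_obs();print(o['position'],o['tcp_rot'],o['ft_force'])
e=cap('scene','s9');d=cap('wrist','w9');f=cap('side','i9');pickle.dump((e,d,f),open('p9.pkl','wb'))
a=cv2.resize(cv2.imread('pics/s9.png')[155:265,270:410],(508,400))
b=cv2.resize(cv2.imread('pics/i9.png')[140:240,290:380],(260,289))
w=cv2.resize(cv2.imread('pics/w9.png')[0:280,180:460],(290,290))
cv2.imwrite('pics/c9.png',np.hstack([a,np.vstack([w,np.zeros((110,290,3),np.uint8)])]))
print('lids scene px',[((proj(e,p)-[270,155])*[508/140,400/110]).round(1) for p in ([621,4.5,118.5],[621,88.5,118.5],[579,46.5,118.5],[663,46.5,118.5])])
print('wrist predicted handle top',proj(d,[425,-298,84]))
```

```text
[ 429.35753567 -296.55692199  200.88444888] [-3.14046851e+00  2.32607154e-04  6.50928272e-03] [-0.08099148  0.91836561 -0.35238089]
lids scene px [array([212.2, 196.7]), array([299.7, 113.7]), array([205.8, 117.3]), array([309.7, 192.7])]
wrist predicted handle top [315.02161676 204.79397106]
```

View pics/c9.png

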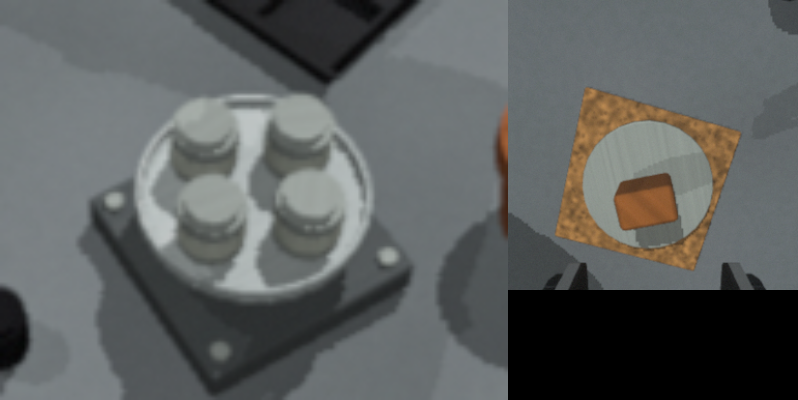

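Four tins stand evenly on the plate: lids at crop (212,201), (301,118), (205,121) and (310,197), each offset by the same ~1 px from plan. The tamper lies on its mat; next I'll measure its disc and handle.

Run:
```python
from h import *
import pickle
e,d,f=pickle.load(open('p9.pkl','rb'))
p=d['pixels'];hsv=cv2.cvtColor(p,cv2.COLOR_RGB2HSV)
u,v=proj(d,[425,-298,84]).astype(int)
print(hsv[v-25:v+25:5,u].tolist())
roi=np.zeros(p.shape[:2],bool);roi[60:280,210:430]=1
disc=comp(cv2.morphologyEx(((hsv[...,1]<70)&(hsv[...,2]>90)&roi).astype(np.uint8),cv2.MORPH_OPEN,np.ones((3,3))),290,150)
c=cont(disc);print('disc',len(c),np.round(circ([ray(d,*q,16) for q in c]),1))
cork=((hsv[...,1]>90)&roi).astype(np.uint8);c=cont(cv2.morphologyEx(cork,cv2.MORPH_CLOSE,np.ones((7,7))))
P=np.array([ray(d,*q,4)[:2] for q in c],np.float32);print('mat',cv2.minAreaRect(P))
dsc=cv2.convexHull(cont(disc));mm=np.zeros(p.shape[:2],np.uint8);cv2.fillConvexPoly(mm,dsc,1)
for lo in (100,110,130):
    h=((hsv[...,1]>120)&(hsv[...,2]>lo)&(mm>0)).astype(np.uint8);c=cont(h)
    P=np.array([ray(d,*q,84)[:2] for q in c],np.float32);print('handle',lo,cv2.minAreaRect(P))
```

```text
[[11, 148, 93], [13, 167, 145], [13, 158, 153], [12, 163, 139], [13, 163, 133], [13, 164, 135], [13, 172, 142], [13, 166, 149], [48, 14, 94], [48, 13, 98]]
disc 354 [ 423.4 -295.2   60.9  354. ]
mat ((419.4130859375, -296.47601318359375), (148.29226684570312, 148.35890197753906), 74.74990844726562)
handle 100 ((423.12115478515625, -294.2713623046875), (43.619224548339844, 28.827390670776367), 11.508223533630371)
handle 110 ((423.0226745605469, -294.5536193847656), (43.28258514404297, 28.108781814575195), 11.364323616027832)
handle 130 ((422.6736145019531, -294.3431396484375), (41.02767562866211, 26.20148468017578), 11.711394309997559)
```

Call:
{"api": "servo_tool", "payload": {
  "increments": [-6,-2,0,0,0,0,0,8,0,0,0,8,0,0,0,8,0,0,0,8,0,0,0,8,0,0,0,8,0,0,0,8,0,0,0,8,0,0,0,8,0,0,0,6.9,0,0,0,0]
}}

```text
clock: 26.25
position: [421.6, -296.2, 201.3]
tcp_rot: [3.142, 0.0, -1.374]
ft_force: [-0.9, 0.3, -0.4]
gripper_width: 59.6
```

Call:
{"api": "servo_tool", "payload": {
  "increments": [0,0,20,0,0,0,30,0,0,0,20,0,0,0,0,0,0,0,0,0]
}}

```text
clock: 26.75
position: [421.8, -296.7, 131.7]
tcp_rot: [3.141, -0.0, -1.373]
ft_force: [0.7, 0.8, -0.2]
gripper_width: 60.2
```

Run:
```python
from h import *
o=get_obs();print(o['position'],o['tcp_rot']);print(delta(423.2,-294.7,52,-78.5))
```

```text
[ 421.78944686 -296.65108472  131.70752371] [ 3.14146583e+00 -1.49795538e-04 -1.37307612e+00]
[-1.6 -1.8 79.7 -0.2]
```

Call:
{"api": "servo_tool", "payload": {
  "increments": [-1.6,-1.8,20,0,0,0,30,0,0,0,20,0,0,0,10,0,0,0,0,0,0,0,0,0]
}}

```text
clock: 27.35
position: [424.1, -295.6, 52.7]
tcp_rot: [-3.14, -0.002, -1.374]
ft_force: [0.6, -0.0, 0.3]
gripper_width: 59.8
```

Call:
{"api": "servo_tool", "payload": {
  "increments": [0,0,0,0,0,0,0,0,0,0,0,0,0,0,0,0,0,0,0,0,0,0,0,0,0,0,0,0,0,0,0,0],
  "jaw": 15,
  "squeeze": 80
}}

```text
clock: 28.15
position: [424.1, -295.7, 52.6]
tcp_rot: [-3.14, -0.002, -1.374]
ft_force: [0.1, -0.1, 6.1]
gripper_width: 29.1
```

Call:
{"api": "servo_tool", "payload": {
  "increments": [0,0,-2,0,0,0,-10,0,0,0,-25,0,0,0,-35,0,0,0,-35,0,0,0,-30,0,0,0,-20,0,0,0,-8,0,0,0,0,0,0,0,0,0]
}}

```text
clock: 29.15
position: [422.7, -293.7, 215.0]
tcp_rot: [3.14, 0.002, -1.374]
ft_force: [-0.2, -0.0, -3.7]
gripper_width: 29.3
```

Run:
```python
from h import *
import pickle
d=cap('wrist','w10');o=get_obs();pickle.dump((d,o),open('p10.pkl','wb'));print(o['position'],o['tcp_rot'],o['ft_force'],o['ft_torque'],o['gripper_width'])
p=d['pixels'];hsv=cv2.cvtColor(p,cv2.COLOR_RGB2HSV);T=o['position']
zt=T[2]-52.6+16
u,v=proj(d,[T[0],T[1],zt]);print(u,v)
c0=proj(d,[T[0],T[1],zt])
print([ (int(y),hsv[int(y),int(u)].tolist()) for y in range(80,400,20)])
print(delta(621,46.5,215,-78.5))
```

```text
[ 422.60421177 -293.58631605  214.71992072] [ 3.13955806e+00  2.55354140e-03 -1.37443829e+00] [-0.91673352  0.00838908 -4.57070471] [ 0.04108851  0.02781598 -0.05517176] 29.016190914859173
321.08142293303854 247.10911521348254
[(80, [94, 20, 102]), (100, [17, 141, 125]), (120, [16, 138, 153]), (140, [70, 17, 138]), (160, [69, 12, 143]), (180, [67, 16, 147]), (200, [66, 18, 142]), (220, [11, 73, 70]), (240, [11, 133, 65]), (260, [12, 158, 66]), (280, [13, 170, 84]), (300, [12, 170, 84]), (320, [14, 172, 92]), (340, [12, 183, 102]), (360, [14, 188, 102]), (380, [15, 49, 21])]
[-2.948e+02 -2.609e+02 -3.000e-01 -2.000e-01]
```

View pics/w10.png

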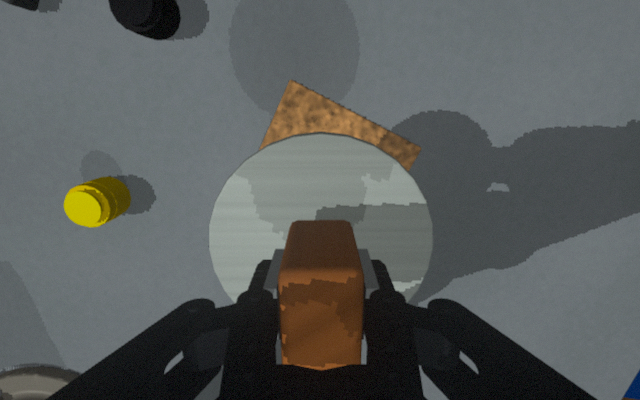

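Run:
```python
from h import *
import pickle
d,o=pickle.load(open('p10.pkl','rb'));p=d['pixels'];hsv=cv2.cvtColor(p,cv2.COLOR_RGB2HSV);T=o['position']
m=((hsv[...,1]<40)&(hsv[...,2]>80)&(hsv[...,0]<88)).astype(np.uint8)
m=comp(cv2.morphologyEx(m,cv2.MORPH_OPEN,np.ones((3,3))),320,180)
c=cont(m);c=c[(c[:,1]<290)&((c[:,1]<200)|(c[:,0]<240)|(c[:,0]>400))]
for z in (T[2]-36.6,):
    q=circ([ray(d,*a,z) for a in c]);print(len(c),np.round(q,1),'offset',q[0]-T[0],q[1]-T[1])
    w=o['tcp_rot'][2];D=np.array([q[0]-T[0],q[1]-T[1]]);print('tool',np.cos(w)*D[0]+np.sin(w)*D[1],np.sin(w)*D[0]-np.cos(w)*D[1])
```

```text
419 [ 422.7 -293.1   60.7  418. ] offset 0.11949619667751676 0.46630018440242793
tool -0.4340260361529148 -0.20817445312890515
```

Call:
{"api": "servo_tool", "payload": {
  "increments": [-15,-13,0,0,-28,-25,0,0,-32,-28,0,0,-32,-28,0,0,-32,-28,0,0,-32,-28,0,0,-32,-28,0,0,-32,-28,0,0,-28,-25,0,0,-20,-18,0,0,-9,-9,0,0,0,0,0,0]
}}

```text
clock: 30.4
position: [619.5, 44.2, 214.3]
tcp_rot: [3.139, 0.0, -1.371]
ft_force: [0.3, 0.4, -4.4]
gripper_width: 29.2
```

Call:
{"api": "servo_tool", "payload": {
  "increments": [0,0,0,0,0,0,0,0,0,0,0,0,0,0,0,0]
}}

```text
clock: 30.8
position: [619.0, 40.8, 216.7]
tcp_rot: [-3.141, 0.0, -1.377]
ft_force: [-0.6, 0.9, -4.7]
gripper_width: 29.5
```

Run:
```python
from h import *
import pickle
o=get_obs();print(o['position'],o['tcp_rot'],o['ft_force'],o['ft_torque'])
e=cap('scene','s11');f=cap('side','i11');d=cap('wrist','w11');pickle.dump((e,f,d,o),open('p11.pkl','wb'))
print(delta(621,46.5,190,-78.5))
```

```text
[619.02432395  40.80769157 216.68551243] [-3.14123285e+00  2.77495375e-04 -1.37662760e+00] [-0.61534295  0.85711212 -4.65846323] [-0.04984785 -0.01191491 -0.00226422]
[-4.3 -2.6 26.5 -0.3]
```

Call:
{"api": "servo_tool", "payload": {
  "increments": [-5,-3,5,0,0,0,15,0,0,0,12,0,0,0,4,0,0,0,0,0,0,0,0,0,0,0,0,0]
}}

```text
clock: 31.65
position: [621.8, 47.2, 180.9]
tcp_rot: [-3.14, -0.001, -1.375]
ft_force: [0.5, -0.1, -3.9]
gripper_width: 29.4
```

Run:
```python
from h import *
o=get_obs();print(o['position'],o['tcp_rot'],o['ft_force'],o['ft_torque'])
print(delta(621.5,47,167,-78.5,o))
```

```text
[621.77156055  47.20801071 180.93176308] [-3.14037662e+00 -5.43157671e-04 -1.37466083e+00] [ 0.53846619 -0.12104865 -3.89210457] [ 0.01978258 -0.01281784 -0.01706099]
[ 0.2  0.3 13.9 -0.3]
```

Call:
{"api": "servo_tool", "payload": {
  "increments": [0,0,4,0,0,0,4,0,0,0,2,0,0,0,1,0,0,0,1,0,0,0,1,0,0,0,1,0,0,0,1,0,0,0,0,0]
}}

```text
clock: 32.55
position: [621.3, 47.4, 165.6]
tcp_rot: [-3.142, -0.0, -1.375]
ft_force: [-1.2, 0.5, -1.9]
gripper_width: 29.2
```

Call:
{"api": "servo_tool", "payload": {
  "increments": [0,0,1,0,0,0,1,0,0,0,1,0,0,0,1,0,0,0,1,0,0,0,0,0]
}}

```text
clock: 33.15
position: [621.4, 47.4, 160.6]
tcp_rot: [-3.141, -0.0, -1.375]
ft_force: [-1.9, 0.1, 3.0]
gripper_width: 29.0
```

Call:
{"api": "servo_tool", "payload": {
  "increments": [0,0,1,0,0,0,1,0,0,0,1,0,0,0,1,0,0,0,1,0,0,0,1,0,0,0,0,0]
}}

```text
clock: 33.85
position: [621.7, 47.5, 154.9]
tcp_rot: [-3.141, -0.0, -1.374]
ft_force: [-2.0, -0.9, 6.7]
gripper_width: 29.5
```

Call:
{"api": "servo_tool", "payload": {
  "increments": [0,0,1,0,0,0,1,0,0,0,1,0,0,0,1,0,0,0,0,0]
}}

```text
clock: 34.35
position: [621.6, 47.4, 151.0]
tcp_rot: [-3.141, -0.0, -1.374]
ft_force: [-3.3, 0.1, 7.7]
gripper_width: 29.0
```

Run:
```python
from h import *
o=get_obs();print(o['position'],o['tcp_rot'],o['ft_force'],o['ft_torque'])
```

```text
[621.56026013  47.38670885 151.03755125] [-3.14086381e+00 -1.31609655e-04 -1.37443663e+00] [-3.34960247  0.11938057  7.65357488] [-0.035883    0.96506502  0.04314624]
```

Run:
```python
from h import *
import pickle
e=cap('scene','s12');f=cap('side','i12')
a=cv2.resize(cv2.imread('pics/s12.png')[160:270,270:410],(509,400))
b=cv2.resize(cv2.imread('pics/i12.png')[140:240,280:380],(290,290));b=np.vstack([b,np.zeros((110,290,3),np.uint8)])
cv2.imwrite('pics/c12.png',np.hstack([a,b]))
```

```text
(no output)
```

View pics/c12.png

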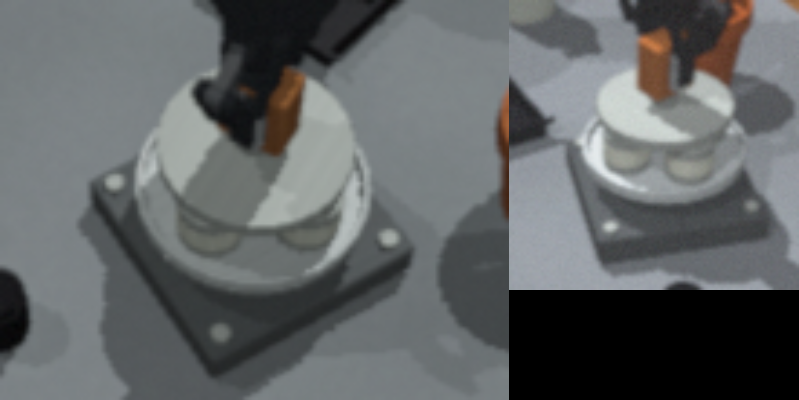

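Call:
{"api": "servo_tool", "payload": {
  "increments": [0,0,1,0,0,0,1,0,0,0,1,0,0,0,0,0],
  "squeeze": 110
}}

```text
clock: 34.85
position: [621.6, 47.3, 148.5]
tcp_rot: [-3.141, -0.0, -1.374]
ft_force: [-4.3, -0.1, 8.2]
gripper_width: 29.0
```

Run:
```python
from h import *
o=get_obs();print(o['position'],o['tcp_rot'],o['ft_force'],o['ft_torque'])
```

```text
[621.61371826  47.34553258 148.51323869] [-3.14058277e+00 -1.81724171e-05 -1.37438397e+00] [-4.3167625  -0.1183177   8.20750444] [0.04577682 1.12081045 0.02432229]
```

Call:
{"api": "servo_tool", "payload": {
  "increments": [0,0,0.5,0,0,0,0.5,0,0,0,0,0]
}}

```text
clock: 35.15
position: [621.7, 47.3, 147.9]
tcp_rot: [-3.14, 0.0, -1.374]
ft_force: [-3.3, 0.5, 9.0]
gripper_width: 28.8
```

Run:
```python
from h import *
o=get_obs();print(o['position'],o['tcp_rot'],o['ft_force'],o['ft_torque'])
```

```text
[621.65983755  47.34776161 147.85551646] [-3.14034177e+00  7.53946359e-05 -1.37438015e+00] [-3.25636368  0.50141396  8.99960751] [0.02652836 1.10820929 0.00695922]
```

Call:
{"api": "servo_tool", "payload": {
  "increments": [0,0,0.5,0,0,0,0.5,0,0,0,0.5,0,0,0,0,0]
}}

```text
clock: 35.55
position: [621.8, 47.2, 147.5]
tcp_rot: [-3.14, 0.0, -1.374]
ft_force: [-4.7, 0.2, 15.2]
gripper_width: 28.9
```

Call:
{"api": "servo_tool", "payload": {
  "increments": [0,0,0.5,0,0,0,0.5,0,0,0,0,0]
}}

```text
clock: 35.85
position: [621.9, 47.3, 147.4]
tcp_rot: [-3.139, 0.001, -1.374]
ft_force: [-6.5, 0.9, 18.0]
gripper_width: 28.7
```

Run:
```python
from h import *
o=get_obs();print(o['position'],o['tcp_rot'],o['ft_force'],o['ft_torque'])
```

```text
[621.88049026  47.27031349 147.37184572] [-3.13912464e+00  6.84970283e-04 -1.37422200e+00] [-6.47605514  0.86534405 18.03760837] [0.30007446 1.7978196  0.03045029]
```

Call:
{"api": "servo_tool", "payload": {
  "increments": [0,0.7,0,0,0,0,0,0]
}}

```text
clock: 36.05
position: [621.6, 47.2, 147.4]
tcp_rot: [-3.138, 0.0, -1.374]
ft_force: [-4.4, 0.5, 16.5]
gripper_width: 29.0
```

Run:
```python
from h import *
import pickle
o=get_obs();print(o['position'],o['tcp_rot'],o['ft_force'],o['ft_torque'])
e=cap('scene','s13');f=cap('side','i13')
a=cv2.resize(cv2.imread('pics/s13.png')[175:250,285:405],(480,300),interpolation=cv2.INTER_CUBIC)
b=cv2.resize(cv2.imread('pics/i13.png')[150:220,290:390],(429,300),interpolation=cv2.INTER_CUBIC)
cv2.imwrite('pics/c13.png',np.vstack([a,np.hstack([b,np.zeros((300,51,3),np.uint8)])]))
```

```text
[621.62526127  47.24730698 147.37576402] [-3.13799196e+00  4.80788347e-04 -1.37409040e+00] [-4.41033497  0.54925907 16.51327997] [0.25682225 1.5299347  0.0188374 ]
```

View pics/c13.png

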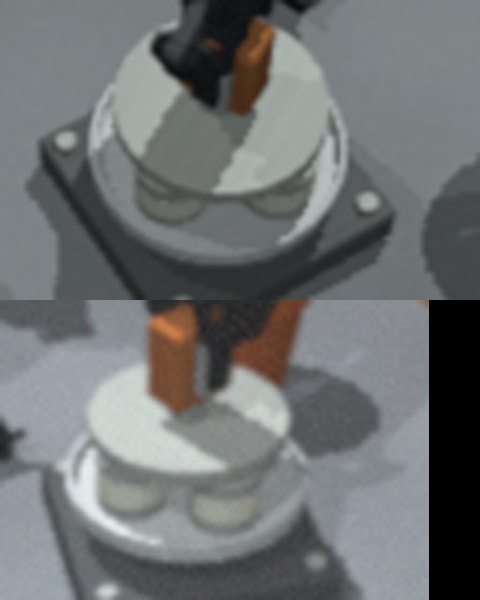

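Run:
```python
from h import *
import pickle
K=4
for n,ref in (('scene','s13'),('side','i13')):
    d=pickle.load(open('d0.pkl','rb'))[n]
    im=cv2.imread(f'pics/{ref}.png')
    x0,y0=(285,165) if n=='scene' else (285,145)
    a=cv2.resize(im[y0:y0+85,x0:x0+100],None,fx=K,fy=K,interpolation=cv2.INTER_CUBIC)
    for c,r,z,col in (((621.6,47.2),62,111.5,(0,0,255)),((621,46.5),76,66,(255,0,0))):
        t=np.linspace(0,2*np.pi,90)
        P=np.array([proj(d,[c[0]+r*np.cos(s),c[1]+r*np.sin(s),z]) for s in t])
        P=((P-[x0,y0]+.5)*K-.5).astype(int); 
        for q in P[::2]: cv2.circle(a,tuple(int(i) for i in q),1,col,-1)
    cv2.imwrite(f'pics/o_{n}.png',a)
cv2.imwrite('pics/c14.png',np.hstack([cv2.imread('pics/o_scene.png'),cv2.imread('pics/o_side.png')]))
```

```text
(no output)
```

View pics/c14.png

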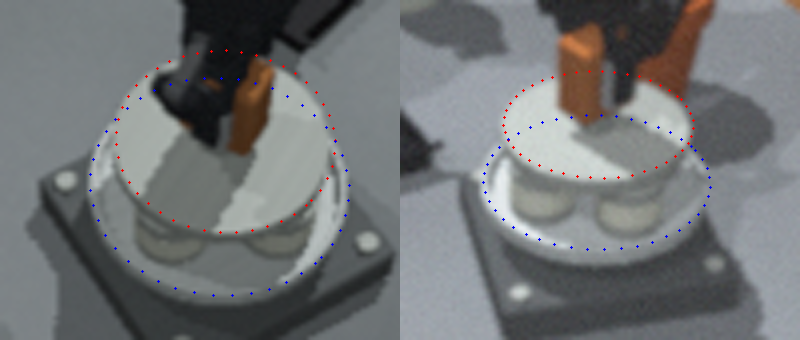

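Call:
{"api": "servo_tool", "payload": {
  "increments": [0,0.6,0.2,0,0,0.6,0.2,0,0,0,0,0,0,0,0,0]
}}

```text
clock: 36.55
position: [621.3, 47.2, 147.3]
tcp_rot: [-3.136, 0.0, -1.374]
ft_force: [-4.1, 1.1, 18.1]
gripper_width: 29.1
```

Run:
```python
from h import *
o=get_obs();print(o['position'],o['tcp_rot'],o['ft_force'],o['ft_torque'])
```

```text
[621.27434548  47.17727866 147.33555752] [-3.13605142e+00  2.07488010e-04 -1.37382063e+00] [-4.12014326  1.1308185  18.06343259] [ 0.29397023  1.28346222 -0.05106852]
```

Call:
{"api": "servo_tool", "payload": {
  "increments": [0,0.3,0.3,0,0,0.3,0.3,0,0,0,0,0,0,0,0,0,0,0,0,0,0,0,0,0,0,0,0,0,0,0,0,0,0,0,0,0,0,0,0,0,0,0,0,0,0,0,0,0]
}}

```text
clock: 37.75
position: [621.1, 47.1, 147.3]
tcp_rot: [-3.135, 0.0, -1.374]
ft_force: [-5.4, 1.3, 17.7]
gripper_width: 29.0
```

Call:
{"api": "servo_tool", "payload": {
  "increments": [0,0,0,0,0,0,0,0,0,0,0,0,0,0,0,0,0,0,0,0,0,0,0,0]
}}

```text
clock: 38.35
position: [621.1, 47.2, 147.3]
tcp_rot: [-3.135, 0.0, -1.374]
ft_force: [-4.8, 0.6, 18.9]
gripper_width: 28.5
```

Run:
```python
from h import *
o=get_obs();print(o['position'],o['tcp_rot'],o['ft_force'],o['ft_torque'])
```

```text
[621.12451164  47.15263312 147.25696705] [-3.13491886e+00  1.64835319e-04 -1.37363660e+00] [-4.75667536  0.62295756 18.90377731] [0.40037517 1.24552468 0.0913878 ]
```

Call:
{"api": "servo_tool", "payload": {
  "increments": [0,0,1,0,0,0,1,0,0,0,0,0,0,0,0,0,0,0,0,0,0,0,0,0,0,0,0,0,0,0,0,0,0,0,0,0,0,0,0,0,0,0,0,0]
}}

```text
clock: 39.45
position: [621.3, 47.1, 146.8]
tcp_rot: [-3.134, 0.001, -1.374]
ft_force: [-5.9, 2.1, 25.1]
gripper_width: 28.5
```

Run:
```python
from h import *
o=get_obs();print(o['position'],o['tcp_rot'],o['ft_force'],o['ft_torque'])
```

```text
[621.28233672  47.06701181 146.83466782] [-3.13402816e+00  5.87938325e-04 -1.37353553e+00] [-5.89370833  2.07658467 25.13823685] [ 0.54923468  1.81574338 -0.01960251]
```

Call:
{"api": "servo_tool", "payload": {
  "increments": [0,0,-0.6,0,0,0,-0.6,0,0,0,-0.6,0,0,0,-0.6,0,0,0,-0.6,0,0,0,-0.6,0,0,0,-0.6,0,0,0,-0.6,0,0,0,-0.6,0,0,0,-0.6,0,0,0,-0.6,0,0,0,-0.6,0]
}}

```text
clock: 40.65
position: [620.8, 47.3, 149.8]
tcp_rot: [-3.136, -0.001, -1.374]
ft_force: [0.5, 1.6, 6.9]
gripper_width: 28.9
```

Call:
{"api": "servo_tool", "payload": {
  "increments": [0,0,-0.6,0,0,0,-0.6,0,0,0,-0.6,0,0,0,-0.6,0,0,0,-0.6,0,0,0,-0.6,0,0,0,-0.6,0,0,0,-0.6,0,0,0,-0.6,0,0,0,-0.6,0,0,0,-0.6,0,0,0,-0.6,0]
}}

```text
clock: 41.85
position: [620.2, 47.2, 155.6]
tcp_rot: [-3.139, -0.001, -1.374]
ft_force: [4.2, -0.4, 3.1]
gripper_width: 28.9
```

Call:
{"api": "servo_tool", "payload": {
  "increments": [0,0,-0.5,0,0,0,-0.5,0,0,0,-0.5,0,0,0,-0.5,0,0,0,-0.5,0,0,0,-0.5,0,0,0,-0.5,0,0,0,-0.5,0,0,0,-0.5,0,0,0,-0.5,0,0,0,-0.5,0,0,0,-0.5,0]
}}

```text
clock: 43.05
position: [618.2, 47.1, 160.7]
tcp_rot: [3.14, 0.0, -1.375]
ft_force: [1.5, 0.5, -0.9]
gripper_width: 28.9
```

Run:
```python
from h import *
o=get_obs();print(o['position'],o['tcp_rot'],o['ft_force'],o['ft_torque'])
```

```text
[618.24787035  47.10224874 160.74870486] [ 3.13992763e+00  3.71564721e-04 -1.37454832e+00] [ 1.52394205  0.51523011 -0.86168997] [ 0.04273493 -0.61279509 -0.02132143]
```

Call:
{"api": "servo_tool", "payload": {
  "increments": [0,0,-0.4,0,0,0,-0.4,0,0,0,-0.4,0,0,0,-0.4,0,0,0,-0.4,0,0,0,-0.4,0,0,0,-0.4,0,0,0,-0.5,0,0,0,-0.5,0,0,0,-0.5,0,0,0,-0.5,0,0,0,-0.5,0]
}}

```text
clock: 44.25
position: [618.9, 47.0, 166.5]
tcp_rot: [3.142, 0.0, -1.374]
ft_force: [0.6, -0.1, -4.0]
gripper_width: 28.8
```

Call:
{"api": "servo_tool", "payload": {
  "increments": [0,0,-2,0,0,0,-5,0,0,0,-15,0,0,0,-20,0,0,0,-10,0,0,0,0,0,0,0,0,0]
}}

```text
clock: 44.95
position: [618.8, 47.1, 218.6]
tcp_rot: [-3.141, 0.0, -1.374]
ft_force: [-0.7, 0.3, -3.8]
gripper_width: 28.9
```

Run:
```python
from h import *
o=get_obs();print(o['position'],o['tcp_rot'],o['ft_force'],o['ft_torque'])
e=cap('scene','s15');f=cap('side','i15')
# tamper in grip at pickup: TCP == tamper centre; at pickup yaw -78.7deg
print(delta(419.4,-296.5,216,-78.7,o))
# scene mat check from initial picture
```

```text
[618.83599958  47.08612504 218.59170166] [-3.14138812e+00  3.87095406e-04 -1.37448054e+00] [-0.71811103  0.28537117 -3.80233203] [0.01510873 0.02049389 0.01120718]
[ 2.981e+02  2.626e+02  2.600e+00 -1.000e-01]
```

Run:
```python
from h import *
import pickle
for n in ('scene','side'):
    d=cap(n,n+'16');p=d['pixels'];hsv=cv2.cvtColor(p,cv2.COLOR_RGB2HSV)
    u,v=proj(d,[422,-298,4]).astype(int)
    roi=np.zeros(p.shape[:2],bool);roi[v-60:v+60,u-65:u+65]=1
    m=((hsv[...,1]>70)&(hsv[...,0]<30)&roi).astype(np.uint8);c=cont(cv2.morphologyEx(m,cv2.MORPH_CLOSE,np.ones((5,5))))
    P=np.array([ray(d,*q,4)[:2] for q in c],np.float32);print(n,cv2.minAreaRect(P))
```

```text
scene ((419.6309814453125, -299.0517578125), (149.26321411132812, 149.9560089111328), 74.85443115234375)
side ((417.63348388671875, -298.47772216796875), (149.9554443359375, 149.66848754882812), 74.83879089355469)
```

Call:
{"api": "servo_tool", "payload": {
  "increments": [15,13,0,0,28,25,0,0,32,28,0,0,32,28,0,0,32,28,0,0,32,28,0,0,32,28,0,0,32,28,0,0,30,26,0,0,20,18,0,0,9,9,0,0,0,0,0,0]
}}

```text
clock: 46.35
position: [420.6, -293.3, 218.5]
tcp_rot: [3.141, 0.0, -1.379]
ft_force: [-0.2, 0.2, -4.2]
gripper_width: 29.2
```

Call:
{"api": "servo_tool", "payload": {
  "increments": [0,0,0,0,0,0,20,0,0,0,30,0,0,0,30,0,0,0,20,0,0,0,10,0,0,0,0,0,0,0,0,0]
}}

```text
clock: 47.15
position: [423.5, -291.6, 109.2]
tcp_rot: [-3.141, -0.001, -1.373]
ft_force: [-0.1, 0.4, -3.6]
gripper_width: 29.0
```

Run:
```python
from h import *
o=get_obs();print(o['position'],o['tcp_rot'],o['ft_force'],delta(420.5,-297.5,52.6,-78.7,o))
```

```text
[ 423.48075963 -291.59944166  109.17451036] [-3.14070880e+00 -1.04978823e-03 -1.37254864e+00] [-0.0641566   0.37221775 -3.58339709] [ 5.2  4.1 56.6  0.1]
```

Call:
{"api": "servo_tool", "payload": {
  "increments": [2.7,2.8,10,0,2.7,2.9,20,0,0,0,14,0,0,0,6,0,0,0,3,0,0,0,1,0,0,0,0,0]
}}

```text
clock: 47.85
position: [418.1, -298.5, 54.9]
tcp_rot: [-3.141, -0.001, -1.374]
ft_force: [0.1, 0.8, -4.3]
gripper_width: 29.1
```

Run:
```python
from h import *
o=get_obs();print(o['position'],o['tcp_rot'],o['ft_force'],delta(419,-298,52.6,-78.7,o))
```

```text
[ 418.10492077 -298.52401264   54.90886338] [-3.14092489e+00 -7.12288533e-04 -1.37424626e+00] [ 0.13885716  0.7638804  -4.26755596] [-0.3 -1.   2.3 -0. ]
```

Call:
{"api": "servo_tool", "payload": {
  "increments": [0,0,1,0,0,0,0.7,0,0,0,0.5,0,0,0,0,0]
}}

```text
clock: 48.25
position: [417.9, -298.3, 52.8]
tcp_rot: [-3.141, -0.0, -1.374]
ft_force: [-0.1, 0.8, 0.6]
gripper_width: 29.0
```

Call:
{"api": "servo_tool", "payload": {
  "increments": [0,0,0,0,0,0,0,0,0,0,0,0,0,0,0,0,0,0,0,0,0,0,-10,0,0,0,-30,0,0,0,-40,0,0,0,-40,0,0,0,-30,0,0,0,0,0,0,0,0,0],
  "jaw": 60,
  "squeeze": 30
}}

```text
clock: 49.45
position: [417.9, -298.5, 203.2]
tcp_rot: [-3.14, -0.001, -1.375]
ft_force: [0.3, 0.7, 0.6]
gripper_width: 60.0
```

Run:
```python
from h import *
import pickle
d=cap('wrist','w17');e=cap('scene','s17');pickle.dump((d,e),open('p17.pkl','wb'));o=get_obs();print(o['position'],o['tcp_rot'])
p=d['pixels'];hsv=cv2.cvtColor(p,cv2.COLOR_RGB2HSV)
u,v=proj(d,[419,-298,16]).astype(int);roi=np.zeros(p.shape[:2],bool);roi[max(0,v-115):v+105,u-115:u+115]=1
cork=((hsv[...,1]>90)&(hsv[...,0]<30)&roi).astype(np.uint8);c=cont(cv2.morphologyEx(cork,cv2.MORPH_CLOSE,np.ones((7,7))))
mm=np.zeros(p.shape[:2],np.uint8);cv2.fillPoly(mm,[c.astype(np.int32)],1)
print('mat',cv2.minAreaRect(np.array([ray(d,*q,4)[:2] for q in c],np.float32)))
disc=cv2.morphologyEx(((hsv[...,1]<70)&(hsv[...,2]>80)&(mm>0)).astype(np.uint8),cv2.MORPH_OPEN,np.ones((3,3)))
c=cont(disc);print('disc',np.round(circ([ray(d,*q,16) for q in c]),1))
# tins on plate in scene: bright lids ; save crop
a=cv2.resize(cv2.imread('pics/s17.png')[120:265,120:400],(800,414),interpolation=cv2.INTER_CUBIC);cv2.imwrite('pics/c17.png',a)
print([((proj(e,q)-[120,120])*800/280).round(0) for q in ([621,4.5,114.5],[621,88.5,114.5],[579,46.5,114.5],[663,46.5,114.5])])
```

```text
[ 417.18604386 -297.47806339  201.41321735] [ 3.14051224e+00  1.72260472e-03 -1.37447495e+00]
mat ((420.1042175292969, -296.9792785644531), (148.35064697265625, 148.21534729003906), 74.77714538574219)
disc [ 417.9 -297.9   60.9  351. ]
[array([595., 257.]), array([664., 192.]), array([591., 195.]), array([672., 254.])]
```

View pics/c17.png

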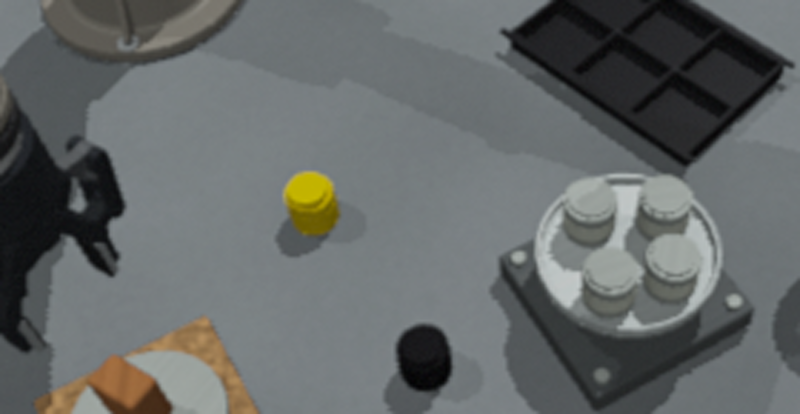

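Run:
```python
from h import *
import pickle
d,e=pickle.load(open('p17.pkl','rb'))
for u,v in ((591,196),(665,193),(672,254),(610,268)): print(ray(e,120+u*.35,120+v*.35,114.5).round(1))
A=cv2.imread('pics/s17.png')
for n in ('s11','s15','scene16'):
    B=cv2.imread(f'pics/{n}.png');print(n,[np.abs(A[y-8:y+8,x-8:x+8].astype(int)-B[y-8:y+8,x-8:x+8]).mean().round(1) for x,y in ((327,188),(353,188),(355,209),(333,214),(328,209))])
o=get_obs();print(delta(692,47,200,-90,o))
```

```text
[579.9  46.1 114.5]
[622.   88.4 114.5]
[662.9  46.7 114.5]
[635.7   4.7 114.5]
s11 [np.float64(37.4), np.float64(24.4), np.float64(41.8), np.float64(50.7), np.float64(38.0)]
s15 [np.float64(33.2), np.float64(26.9), np.float64(43.3), np.float64(45.4), np.float64(35.7)]
scene16 [np.float64(33.3), np.float64(26.5), np.float64(44.2), np.float64(46.9), np.float64(36.0)]
[-284.3 -336.7    1.4   11.2]
```

Run:
```python
from h import *
import pickle
d=pickle.load(open('w2.pkl','rb'));s=d['pixels'].astype(int).sum(2)
m=(s<95).astype(np.uint8);m[:,:455]=0;m[75:]=0
m=comp(m,600,20);ys,xs=np.where(m);print('v range',ys.min(),ys.max(),'u',xs.min())
col=[ys[xs==u].max() for u in range(520,636,20)];row=[xs[ys==v].min() for v in range(2,48,8)];print(col,row)
print('+x edge (536?)',[ray(d,u,c+.5,0).round(1)[:2] for u,c in zip(range(520,636,20),col)])
print('-y edge',[ray(d,r-.5,v,0).round(1)[:2] for v,r in zip(range(2,48,8),row)])
d=pickle.load(open('w1.pkl','rb'));s=d['pixels'].astype(int).sum(2)
m=(s<95).astype(np.uint8);m[:,:520]=0;m[310:]=0
m=comp(m,600,200);ys,xs=np.where(m)
print('w1 -y edge',[ray(d,xs[ys==v].min()-.5,v,0).round(1)[:2] for v in range(80,290,40)])
print('w1 x ends',[ [ray(d,u,ys[xs==u].min(),z).round(1)[0] for z in (0,22)]+[ray(d,u,ys[xs==u].max(),z).round(1)[0] for z in (0,22)] for u in (600,620)])
```

```text
v range 0 399 u 0
[np.int64(399), np.int64(399), np.int64(399), np.int64(399), np.int64(399), np.int64(399)] [np.int64(0), np.int64(0), np.int64(0), np.int64(0), np.int64(0), np.int64(0)]
+x edge (536?) [array([976.6, 299.1]), array([976.5, 324.5]), array([976.5, 350. ]), array([976.5, 375.5]), array([976.4, 400.9]), array([976.4, 426.4])]
-y edge [array([ 531.3, -236.2]), array([ 537.5, -238. ]), array([ 543.8, -239.8]), array([ 550.2, -241.6]), array([ 556.6, -243.4]), array([ 563.1, -245.3])]
w1 -y edge [array([351.9, 198.2]), array([388.1, 198.8]), array([427. , 198.4]), array([468.9, 198. ]), array([514. , 197.5]), array([562.7, 197. ])]
w1 x ends [[np.float64(366.1), np.float64(366.4), np.float64(583.3), np.float64(569.0)], [np.float64(334.6), np.float64(337.0), np.float64(584.6), np.float64(570.3)]]
```

Call:
{"api": "servo_tool", "payload": {
  "increments": [-15,-18,0,0,-28,-33,0,0,-30,-36,0,0,-30,-36,0,0,-30,-36,0,0,-30,-36,0,0,-30,-36,0,0,-30,-36,0,0,-25,-30,0,0,-15,-20,0,0,0,0,0,0,0,0,0,0]
}}

```text
clock: 50.75
position: [676.4, 21.3, 200.3]
tcp_rot: [3.138, -0.0, -1.374]
ft_force: [0.2, -1.0, 0.1]
gripper_width: 60.4
```

Run:
```python
from h import *
o=get_obs();print(o['position'],o['tcp_rot'],delta(663,46.7,200,0,o))
```

```text
[676.43725705  21.30958327 200.2601071 ] [ 3.13771490e+00 -4.64553584e-04 -1.37444888e+00] [-27.5   8.2   0.3 -78.8]
```

Call:
{"api": "servo_tool", "payload": {
  "increments": [-27,8,0,0,0,0,0,-8,0,0,0,-8,0,0,0,-8,0,0,0,-8,0,0,0,-8,0,0,0,-8,0,0,0,-8,0,0,0,-8,0,0,0,-8,0,0,0,-6.8,0,0,0,0],
  "jaw": 57
}}

```text
clock: 51.95
position: [662.9, 44.0, 202.0]
tcp_rot: [3.141, 0.002, -0.003]
ft_force: [0.3, -0.1, 0.8]
gripper_width: 56.8
```

Call:
{"api": "servo_tool", "payload": {
  "increments": [0,0,20,0,0,0,20,0,0,0,5,0,0,0,0,0,0,0,0,0]
}}

```text
clock: 52.45
position: [664.5, 45.8, 158.2]
tcp_rot: [3.141, -0.001, -0.001]
ft_force: [-0.2, -0.4, -0.2]
gripper_width: 56.7
```

Run:
```python
from h import *
o=get_obs();print(o['position'],o['tcp_rot'],delta(662.5,46.7,107,0,o))
```

```text
[664.45663183  45.78602374 158.15038714] [ 3.14111570e+00 -1.07665087e-03 -7.39926433e-04] [-2.  -0.9 51.2 -0. ]
```

Call:
{"api": "servo_tool", "payload": {
  "increments": [-1.7,-0.9,15,0,0,0,20,0,0,0,10,0,0,0,6,0,0,0,0,0,0,0,0,0]
}}

```text
clock: 53.05
position: [663.1, 47.2, 107.2]
tcp_rot: [3.141, -0.002, 0.001]
ft_force: [-0.3, -0.4, 0.6]
gripper_width: 56.9
```

Call:
{"api": "servo_tool", "payload": {
  "increments": [0,0,0,0,0,0,0,0,0,0,0,0,0,0,0,0,0,0,-3,0,0,0,-15,0,0,0,-30,0,0,0,-40,0,0,0,-5,8,0,0,0,8,0,0,0,8,0,0,0,8],
  "jaw": 30
}}

```text
clock: 54.25
position: [662.1, 47.5, 200.1]
tcp_rot: [-3.141, 0.001, -0.563]
ft_force: [-0.2, 0.5, -0.8]
gripper_width: 42.9
```

Run:
```python
from h import *
o=get_obs();print(o['position'],o['tcp_rot'],o['gripper_width'],delta(532,236.5,200,-45,o))
```

```text
[662.11693258  47.54115418 200.08332223] [-3.14140919e+00  6.00101240e-04 -5.63302541e-01] 42.857045341900005 [-2.109e+02 -9.030e+01  1.000e-01  1.270e+01]
```

Call:
{"api": "servo_tool", "payload": {
  "increments": [-21,-9,0,0,-38,-16,0,0,-42,-18,0,0,-42,-18,0,0,-38,-16,0,0,-22,-10,0,0,-8,-3,0,0,0,0,0,6.5,0,0,0,6.2,0,0,0,0,0,0,0,0]
}}

```text
clock: 55.35
position: [531.6, 234.0, 199.6]
tcp_rot: [3.141, -0.001, -0.779]
ft_force: [-0.5, -0.9, -1.6]
gripper_width: 42.6
```

Run:
```python
from h import *
import pickle
o=get_obs();print(o['position'],o['tcp_rot'],delta(532,236.5,60,-45,o))
d=pickle.load(open('d0.pkl','rb'))['scene'];s=d['pixels'].astype(int).sum(2)
m=np.zeros_like(s,np.uint8);m[90:185,285:410]=(s[90:185,285:410]<150)
c=cont(cv2.morphologyEx(m,cv2.MORPH_OPEN,np.ones((3,3))));h=cv2.convexHull(c)
q=cv2.approxPolyDP(h,4,True)[:,0];print([(a.tolist(),ray(d,*a,22)[:2].round(),ray(d,*a,0)[:2].round()) for a in q])
print({k:proj(d,v).round() for k,v in dict(nw=(342,351,22),ne=(572,351,22),se=(572,197,22),sw=(342,197,22),se0=(572,197,0)).items()})
w=cap('wrist','w18');pickle.dump((w,o),open('p18.pkl','wb'))
e=cap('side','i18')
```

```text
[531.64265609 233.96734867 199.63524153] [ 3.14141443e+00 -9.22686715e-04 -7.79220264e-01] [ -1.5  -2.1 139.6   0.4]
[([333, 104], array([343., 348.]), array([327., 367.])), ([393, 140], array([564., 351.]), array([555., 370.])), ([360, 177], array([577., 185.]), array([568., 200.])), ([299, 136], array([357., 183.]), array([343., 198.])), ([298, 131], array([342., 195.]), array([327., 210.]))]
{'nw': array([333., 103.]), 'ne': array([395., 141.]), 'se': array([361., 173.]), 'sw': array([298., 131.]), 'se0': array([360., 178.])}
```

Call:
{"api": "servo_tool", "payload": {
  "increments": [-1.5,-2,20,0,0,0,40,0,0,0,40,0,0,0,30,0,0,0,20,0,0,0,6,0,0,0,3,0,0,0,2,0,0,0,0,0]
}}

```text
clock: 56.35
position: [532.4, 238.1, 39.4]
tcp_rot: [-3.14, -0.001, -0.779]
ft_force: [0.9, 0.7, -0.7]
gripper_width: 43.2
```

Run:
```python
from h import *
o=get_obs();print(o['position'],o['tcp_rot'],o['ft_force'])
```

```text
[532.35863007 238.06840441  39.4395349 ] [-3.13955444e+00 -7.47466516e-04 -7.79070934e-01] [ 0.87228609  0.67568768 -0.66917442]
```

Call:
{"api": "servo_tool", "payload": {
  "increments": [0,0,1,0,0,0,0.8,0,0,0,0,0]
}}

```text
clock: 56.65
position: [532.5, 238.2, 38.9]
tcp_rot: [-3.139, -0.0, -0.779]
ft_force: [-1.7, -0.7, 7.6]
gripper_width: 42.9
```

Call:
{"api": "servo_tool", "payload": {
  "increments": [0,0,0,0,0,0,0,0,0,0,0,0,0,0,-15,0,0,0,-40,0,0,0,-45,0,0,0,-40,0,20,8,-20,0,38,15,0,0,45,17,0,0,45,17,0,0,40,15,0,0],
  "jaw": 50
}}

```text
clock: 57.85
position: [615.3, 51.8, 198.0]
tcp_rot: [-3.141, -0.002, -0.781]
ft_force: [-0.2, 0.6, 0.1]
gripper_width: 49.9
```

Call:
{"api": "servo_tool", "payload": {
  "increments": [30,11,0,0,15,6,0,0,5,2,0,0,0,0,0,8,0,0,0,8,0,0,0,8,0,0,0,1,0,0,0,0,0,0,0,0],
  "jaw": 57
}}

```text
clock: 58.75
position: [636.7, 6.6, 196.7]
tcp_rot: [-3.141, 0.0, -1.213]
ft_force: [0.6, -0.9, -0.0]
gripper_width: 57.2
```

Run:
```python
from h import *
import pickle
o=get_obs();print(o['position'],o['tcp_rot'],o['ft_force'],delta(635.7,4.7,150,-70,o))
e=cap('scene','s19');d=cap('wrist','w19');f=cap('side','i19');pickle.dump((e,d,f,o),open('p19.pkl','wb'))
A=cv2.imread('pics/s17.png');B=cv2.imread('pics/s19.png')
for x,y in ((327,188),(353,188),(355,209),(333,214)): print(np.abs(A[y-7:y+7,x-7:x+7].astype(int)-B[y-7:y+7,x-7:x+7]).mean().round(1))
print('lid',lid(d,635.7,4.7,114.5),proj(d,[635.7,4.7,114.5]))
```

```text
[636.71324494   6.59925377 196.74395018] [-3.14132704e+00  3.50293859e-04 -1.21276667e+00] [ 0.55776155 -0.91079419 -0.01100237] [ 1.4  1.6 46.7  0.5]
105.1
10.2
36.3
19.2
lid [(np.float32(320.8), np.float32(215.5), np.float64(21.7), array([639. ,   7.8]))] [322.91742972 220.87193626]
```

Call:
{"api": "servo_tool", "payload": {
  "increments": [0.8,0.8,20,0,0,0,30,0,0,0,20,0,0,0,13,0,0,0,6,0,0,0,0,0,0,0,0,0]
}}

```text
clock: 59.6
position: [637.1, 4.5, 108.6]
tcp_rot: [-3.14, -0.001, -1.215]
ft_force: [-0.7, -0.8, -0.1]
gripper_width: 56.8
```

Call:
{"api": "servo_tool", "payload": {
  "increments": [0,0,0,0,0,0,0,0,0,0,0,0,0,0,0,0,0,0,-3,0,0,0,-15,0,0,0,-30,0,0,0,-40,0,0,0,-5,-8,0,0,0,-8,0,0,0,-8,0,0,0,0],
  "jaw": 30
}}

```text
clock: 60.8
position: [636.2, 4.7, 201.4]
tcp_rot: [-3.141, 0.0, -0.797]
ft_force: [0.2, -0.2, -0.5]
gripper_width: 42.8
```

Run:
```python
from h import *
o=get_obs();print(o['position'],o['tcp_rot'],o['gripper_width'],delta(532,311.5,200,-45,o))
```

```text
[636.19458583   4.73471086 201.41817193] [-3.14077732e+00  9.63603502e-05 -7.97053532e-01] 42.75709044758589 [-292.2 -139.8    1.4   -0.7]
```

Call:
{"api": "servo_tool", "payload": {
  "increments": [-20,-10,0,0,-38,-18,0,0,-43,-20,0,0,-43,-21,0,0,-43,-21,0,0,-43,-21,0,0,-36,-17,0,0,-19,-9,0,0,-7,-3,0,0,0,0,0,0,0,0,0,0]
}}

```text
clock: 61.9
position: [533.2, 308.9, 200.8]
tcp_rot: [3.141, -0.002, -0.801]
ft_force: [-0.5, -0.1, -0.5]
gripper_width: 42.6
```

Call:
{"api": "servo_tool", "payload": {
  "increments": [0,0,20,0,0,0,40,0,0,0,30,0,0,0,10,0,0,0,0,0,0,0,0,0]
}}

```text
clock: 62.5
position: [534.0, 310.6, 102.2]
tcp_rot: [-3.139, -0.002, -0.799]
ft_force: [0.4, -0.2, -0.2]
gripper_width: 42.8
```

Run:
```python
from h import *
o=get_obs();print(o['position'],o['tcp_rot'],o['gripper_width'],delta(532,311.5,40,-45,o))
```

```text
[534.0149172  310.56477369 102.23178493] [-3.13917802e+00 -1.65216417e-03 -7.98774343e-01] 42.77467174743154 [-2.1  0.8 62.2 -0.8]
```

Call:
{"api": "servo_tool", "payload": {
  "increments": [-2,0.7,20,0,0,0,25,0,0,0,10,0,0,0,4,0,0,0,2,0,0,0,1,0,0,0,0,0]
}}

```text
clock: 63.2
position: [531.6, 312.7, 40.1]
tcp_rot: [-3.139, -0.001, -0.797]
ft_force: [0.2, 0.0, 3.0]
gripper_width: 43.0
```

Call:
{"api": "servo_tool", "payload": {
  "increments": [0,0,0.7,0,0,0,0,0]
}}

```text
clock: 63.4
position: [531.7, 312.9, 40.0]
tcp_rot: [-3.139, -0.001, -0.797]
ft_force: [-1.3, -0.1, 7.2]
gripper_width: 42.4
```

Call:
{"api": "servo_tool", "payload": {
  "increments": [0,0,0,0,0,0,0,0,0,0,0,0,0,0,-15,0,0,0,-40,0,0,0,-45,0,0,0,-40,0,20,14,-20,0,35,24,0,0,40,28,0,0,40,28,0,0,40,28,0,0],
  "jaw": 50
}}

```text
clock: 64.6
position: [565.7, 100.1, 199.1]
tcp_rot: [-3.14, -0.001, -0.797]
ft_force: [1.2, -0.1, 0.9]
gripper_width: 49.8
```

Call:
{"api": "servo_tool", "payload": {
  "increments": [28,19,0,0,14,9,0,0,4,3,0,0,0,0,0,0,0,0,0,0,0,0,0,0],
  "jaw": 60
}}

```text
clock: 65.2
position: [575.4, 49.8, 197.6]
tcp_rot: [-3.141, 0.001, -0.793]
ft_force: [-0.6, -0.2, 0.0]
gripper_width: 60.2
```

Run:
```python
from h import *
import pickle
o=get_obs();print(o['position'],o['tcp_rot'],delta(579.5,46.3,107,-45,o))
e=cap('scene','s20');d=cap('wrist','w20');pickle.dump((e,d,o),open('p20.pkl','wb'))
print('lid',lid(d,579.9,46.1,114.5),proj(d,[579.9,46.1,114.5]),'tin4',lid(d,622,88.4,114.5),proj(d,[622,88.4,114.5]))
```

```text
[575.38522507  49.81567311 197.62864554] [-3.14131616e+00  9.39676324e-04 -7.93254109e-01] [ 5.4 -0.5 90.6 -0.5]
lid [(np.float32(327.0), np.float32(212.5), np.float64(21.4), array([581.2,  49.8])), (np.float32(325.5), np.float32(217.0), np.float64(18.8), array([578.2,  48.3]))] [329.14342219 217.10460598] tin4 [(np.float32(323.0), np.float32(122.2), np.float64(22.0), array([621.6,  93.4]))] [328.76630632 127.10670185]
```

Call:
{"api": "servo_tool", "payload": {
  "increments": [4.5,-0.5,20,0,0,0,30,0,0,0,20,0,0,0,13,0,0,0,7,0,0,0,0,0,0,0,0,0]
}}

```text
clock: 66.0
position: [579.7, 44.5, 108.7]
tcp_rot: [-3.14, -0.001, -0.797]
ft_force: [-0.2, 1.5, -0.2]
gripper_width: 59.8
```

Call:
{"api": "servo_tool", "payload": {
  "increments": [0,0,0,0,0,0,0,0,0,0,0,0,0,0,0,0,0,0,-3,0,0,0,-15,0,0,0,-30,0,0,0,-40,0,0,0,-5,0,0,0,0,0],
  "jaw": 30
}}

```text
clock: 67.0
position: [580.1, 44.2, 203.0]
tcp_rot: [-3.138, -0.003, -0.797]
ft_force: [-1.2, 0.1, -1.5]
gripper_width: 42.8
```

Run:
```python
from h import *
o=get_obs();print(o['position'],o['tcp_rot'],o['gripper_width'],delta(457,236.5,200,-45,o))
```

```text
[580.12090656  44.2434511  203.01224603] [-3.13838754e+00 -2.53900997e-03 -7.96790743e-01] 42.75187376294114 [-223.5  -46.3    3.    -0.7]
```

Call:
{"api": "servo_tool", "payload": {
  "increments": [-20,-4,0,0,-38,-8,0,0,-43,-9,0,0,-43,-9,0,0,-40,-8,0,0,-26,-5,0,0,-12,-2,0,0,-1,0,20,0,0,0,40,0,0,0,30,0,0,0,10,0,0,0,0,0]
}}

```text
clock: 68.2
position: [454.4, 233.9, 99.4]
tcp_rot: [3.138, -0.0, -0.799]
ft_force: [0.2, 0.5, 0.2]
gripper_width: 42.6
```

Call:
{"api": "servo_tool", "payload": {
  "increments": [0,0,0,0,0,0,0,0]
}}

```text
clock: 68.4
position: [456.9, 235.6, 102.4]
tcp_rot: [-3.138, -0.001, -0.797]
ft_force: [1.0, 0.3, -0.2]
gripper_width: 42.7
```

Run:
```python
from h import *
o=get_obs();print(o['position'],o['tcp_rot'],o['gripper_width'],delta(457,236,40,-45,o))
```

```text
[456.86414338 235.61563086 102.43961613] [-3.13841761e+00 -1.12878731e-03 -7.97257140e-01] 42.695753551482284 [-0.2 -0.4 62.4 -0.7]
```

Call:
{"api": "servo_tool", "payload": {
  "increments": [0,0,20,0,0,0,25,0,0,0,10,0,0,0,4,0,0,0,2,0,0,0,1,0,0,0,0.7,0,0,0,0,0]
}}

```text
clock: 69.2
position: [456.1, 235.8, 40.7]
tcp_rot: [-3.139, 0.001, -0.797]
ft_force: [-3.6, -1.4, 10.4]
gripper_width: 42.7
```

Call:
{"api": "servo_tool", "payload": {
  "increments": [0,0,0,0,0,0,0,0,0,0,0,0,0,0,-15,0,0,0,-40,0,0,0,-45,0,0,0,-40,0,20,-1,-20,0,35,-2,0,0,42,-2,0,0,42,-2,0,0,40,-3,0,0],
  "jaw": 50
}}

```text
clock: 70.4
position: [588.8, 113.1, 199.4]
tcp_rot: [-3.141, -0.001, -0.797]
ft_force: [0.1, 0.3, 0.2]
gripper_width: 50.4
```

Call:
{"api": "servo_tool", "payload": {
  "increments": [25,-1,0,0,12,-1,0,0,4,-1,0,0,0,0,0,0,0,0,0,0,0,0,0,0],
  "jaw": 60
}}

```text
clock: 71.0
position: [617.6, 89.3, 198.1]
tcp_rot: [-3.141, 0.001, -0.794]
ft_force: [0.2, 0.6, -0.8]
gripper_width: 59.9
```

Run:
```python
from h import *
import pickle
o=get_obs();print(o['position'],o['tcp_rot'],delta(622,89.5,107,-45,o))
e=cap('scene','s21');d=cap('wrist','w21');pickle.dump((e,d,o),open('p21.pkl','wb'))
print('tin4',lid(d,622,88.4,114.5),proj(d,[622,88.4,114.5]))
```

```text
[617.62712228  89.29441904 198.13883445] [-3.14121928e+00  1.29396019e-03 -7.94110215e-01] [ 2.9 -3.3 91.1 -0.5]
tin4 [(np.float32(323.2), np.float32(210.8), np.float64(22.0), array([622.6,  91.9]))] [325.94386989 214.33432326]
```

Call:
{"api": "servo_tool", "payload": {
  "increments": [2.5,-3.5,20,0,0,0,30,0,0,0,20,0,0,0,13,0,0,0,7,0,0,0,0,0,0,0,0,0]
}}

```text
clock: 71.8
position: [623.3, 87.9, 109.1]
tcp_rot: [-3.14, -0.001, -0.797]
ft_force: [0.3, -0.7, 0.6]
gripper_width: 60.4
```

Call:
{"api": "servo_tool", "payload": {
  "increments": [0,0,0,0,0,0,0,0,0,0,0,0,0,0,0,0,0,0,-3,0,0,0,-15,0,0,0,-30,0,0,0,-40,0,0,0,-5,0,0,0,0,0],
  "jaw": 30
}}

```text
clock: 72.8
position: [623.5, 87.2, 203.4]
tcp_rot: [-3.139, -0.002, -0.797]
ft_force: [0.3, -0.3, -1.3]
gripper_width: 43.0
```

Run:
```python
from h import *
o=get_obs();print(o['position'],o['tcp_rot'],o['gripper_width'],delta(457,311,200,-45,o))
```

```text
[623.54035211  87.23534115 203.37204135] [-3.13891163e+00 -2.48427991e-03 -7.97262924e-01] 42.95796505666459 [-276.4  -37.2    3.4   -0.7]
```

Call:
{"api": "servo_tool", "payload": {
  "increments": [-22,-3,0,0,-42,-6,0,0,-47,-6,0,0,-47,-6,0,0,-46,-6,0,0,-40,-5,0,0,-22,-3,0,0,-9,-2,20,0,0,0,40,0,0,0,30,0,0,0,10,0,0,0,0,0]
}}

```text
clock: 74.0
position: [455.1, 309.5, 99.0]
tcp_rot: [3.136, 0.001, -0.797]
ft_force: [0.3, 0.1, -1.3]
gripper_width: 42.5
```

Call:
{"api": "servo_tool", "payload": {
  "increments": [0,0,0,0,0,0,0,0]
}}

```text
clock: 74.2
position: [458.2, 310.7, 102.8]
tcp_rot: [-3.138, -0.001, -0.797]
ft_force: [0.4, -0.4, -0.6]
gripper_width: 42.2
```

Run:
```python
from h import *
o=get_obs();print(o['position'],o['tcp_rot'],o['gripper_width'],delta(457,310.5,40,-45,o))
```

```text
[458.24856882 310.74071052 102.77056905] [-3.13846713e+00 -7.38835807e-04 -7.97111089e-01] 42.24808130894903 [-0.7  1.1 62.8 -0.7]
```

Call:
{"api": "servo_tool", "payload": {
  "increments": [-0.7,0.5,20,0,0,0,25,0,0,0,10,0,0,0,4,0,0,0,2,0,0,0,1,0,0,0,0.7,0,0,0,0,0]
}}

```text
clock: 75.0
position: [456.1, 310.5, 41.3]
tcp_rot: [-3.141, 0.002, -0.797]
ft_force: [-5.5, -2.6, 11.5]
gripper_width: 42.6
```

Call:
{"api": "servo_tool", "payload": {
  "increments": [0,0,0,0,0,0,0,0,0,0,0,0,0,0,-15,0,0,0,-40,0,0,0,-45,0,0,0,-40,0,20,18,-20,0,30,28,0,0,32,30,0,0,32,30,0,0,32,30,0,0],
  "jaw": 50
}}

```text
clock: 76.2
position: [460.9, 109.2, 199.5]
tcp_rot: [-3.14, -0.0, -0.797]
ft_force: [0.7, -0.3, -0.1]
gripper_width: 50.0
```

Call:
{"api": "servo_tool", "payload": {
  "increments": [32,30,0,0,32,30,0,0,32,30,0,0,32,30,0,0,20,20,0,0,0,0,0,0,0,0,0,0]
}}

```text
clock: 76.9
position: [464.1, -93.3, 199.1]
tcp_rot: [-3.14, -0.0, -0.799]
ft_force: [-0.6, 0.5, -0.0]
gripper_width: 49.8
```

Run:
```python
from h import *
import pickle
o=get_obs();print(o['clock'],o['position'],o['ft_force'])
e=cap('scene','s22');f=cap('side','i22');pickle.dump((e,f),open('p22.pkl','wb'))
a=cv2.resize(cv2.imread('pics/s22.png')[90:270,285:405],(360,540),interpolation=cv2.INTER_CUBIC)
b=cv2.resize(cv2.imread('pics/i22.png')[145:255,195:305],(430,430),interpolation=cv2.INTER_CUBIC)
c=cv2.resize(cv2.imread('pics/s22.png')[225:315,120:235],(430,336))[:110*3]
b=np.vstack([b,np.zeros((110,430,3),np.uint8)]);
m=cv2.resize(cv2.imread('pics/s22.png')[225:315,120:235],(140,110));b[430:,:140]=m
cv2.imwrite('pics/c22.png',np.hstack([a,b]))
for n,d in (('scene',e),('side',f)):
  for q in ((532,236.5),(532,311.5),(457,236.5),(457,311.5)): print(n,q,proj(d,[*q,44.5]).round(1),[x[:4] for x in lid(d,*q,44.5)])
```

```text
76.9 [464.12448927 -93.3027926  199.11969356] [-0.61059022  0.52977541 -0.0252515 ]
scene (532, 236.5) [359.5 151.6] [(np.float32(362.8), np.float32(153.2), np.float64(19.0), array([540.4, 238.2])), (np.float32(358.5), np.float32(153.0), np.float64(19.2), array([531.4, 231.2]))]
scene (532, 311.5) [376.4 136.5] [(np.float32(377.2), np.float32(138.2), np.float64(19.4), array([536.1, 308.1]))]
scene (457, 236.5) [338.3 137.7] [(np.float32(337.5), np.float32(139.5), np.float64(18.6), array([458. , 230.4])), (np.float32(340.0), np.float32(140.0), np.float64(18.4), array([464.3, 233.7]))]
scene (457, 311.5) [355.4 123.4] [(np.float32(356.5), np.float32(125.8), np.float64(18.8), array([463.6, 306.8])), (np.float32(352.5), np.float32(125.0), np.float64(18.2), array([453.4, 301.4]))]
side (532, 236.5) [274.9 171. ] []
side (532, 311.5) [264.8 159.3] []
side (457, 236.5) [251.1 178.1] [(np.float32(253.5), np.float32(181.5), np.float64(18.0), array([456.4, 219.5]))]
side (457, 311.5) [241.9 165.8] []
```

View pics/c22.png

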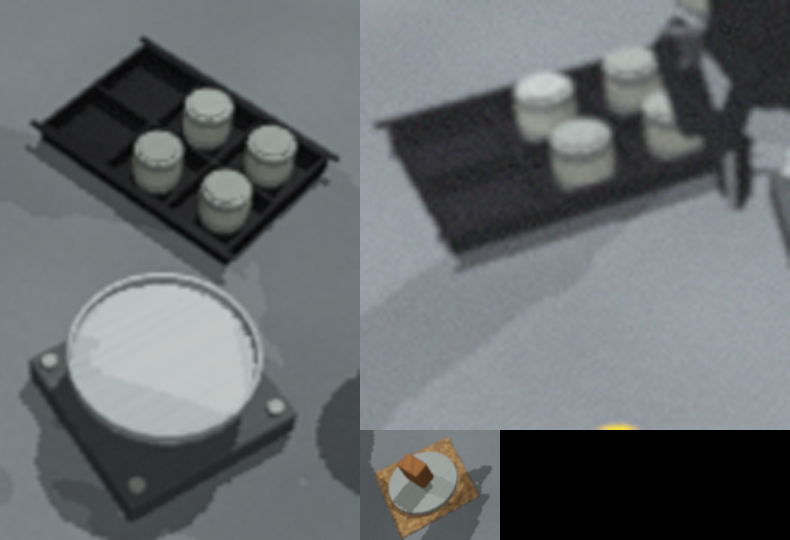

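All four tins stand upright, each in its own cell (lids at crop (209,106), (158,149), (270,143), (224,187)), the plate is empty and up, and the tamper is on its mat. I'll do one last numeric check, then hand in.

Run:
```python
from h import *
d=cap('scene','s23');p=d['pixels'];hsv=cv2.cvtColor(p,cv2.COLOR_RGB2HSV)
u,v=proj(d,[419,-298,16]).astype(int);roi=np.zeros(p.shape[:2],bool);roi[v-55:v+55,u-60:u+60]=1
cork=((hsv[...,1]>70)&(hsv[...,0]<30)&roi).astype(np.uint8);c=cont(cv2.morphologyEx(cork,cv2.MORPH_CLOSE,np.ones((5,5))))
print('mat',cv2.minAreaRect(np.array([ray(d,*q,4)[:2] for q in c],np.float32)))
mm=np.zeros(p.shape[:2],np.uint8);cv2.fillPoly(mm,[c.astype(np.int32)],1)
c=cont(((hsv[...,1]<60)&(mm>0)).astype(np.uint8));print('disc',np.round(circ([ray(d,*q,16) for q in c]),1))
o=get_obs();print(o['clock'],o['position'])
order.finish_job()
```

```text
mat ((417.4665832519531, -298.46600341796875), (149.26315307617188, 155.92918395996094), 74.85448455810547)
disc [ 420.1 -300.5   61.4  106. ]
77.05 [464.44969956 -90.85835804 198.47120438]
the job is handed in; nothing more can be done
```

I pressed the four white tins on the plate, put the tamper back on its mat, stood each tin in its own tray cell, and handed in at 77 s of the 210 s.

- **Tins on the plate:** all four stood about 42 mm from the plate's centre, evenly spaced. The tamper was centred on them to within about 1–2 mm.
- **Pressing:** the plate bottomed out at the expected height, and I held it there for over 3 s with 17–25 N at the wrist. It then came up at about 5 mm/s, and the tamper lifted off cleanly.
- **Last checks:** the final picture shows four tins upright in four cells, the plate up and empty, and the tamper upright on its mat. The tamper is about 2–3 mm from the mat's centre. The pots, fork and spray bottle were never approached for a grasp or touched on purpose, but I did not re-check them at the end.

These points were not clean:
- **Sideways load:** the wrist read about 4–6 N sideways while pressing. My levelness check was an overlay on two camera views, good to about 1 pixel.
- **Lids:** I judged them home from the force, the tamper's height and the pictures, not from a direct reading.
- **tin2 moved:** after the tamper was back on its mat, tin2 was about 15 mm off its spot on the plate. It had not moved in the pictures taken during the press, so I took it as the announced knock. I measured it again before picking it up.
- **Tin detector:** the automatic lid finder was unreliable in some views. I used positions read from the pictures there.

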